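Tip the terracotta tile up against the fence and rack it to dry

ROBOT

A 7-joint arm with a two-finger parallel gripper is mounted at the origin on a cart in front of the work surface, level with it; the furniture and walls round the work are solid. World frame = base frame: x ahead of the robot, y to its left, z up, the work surface at z = 0. Lengths are in mm, angles in rad, forces in N, time in s.
With the tool pointing down it reaches from about 400 to 875 mm from the base axis. Payload 4.4 kg.
Tool frame: the origin (TCP) lies at the very end of the fingers, on their centre line; the grasp point (between the pads) lies 19 mm behind it; z points along the fingers, y is the direction in which the jaws open and shut (so a half turn about z gives the same grasp; the last joint's range is limited). The gripper opens to 85 mm and grips with 20 to 120 N. Pads are 22 mm wide; open, the fingers measure 114 mm over their backs; the gripper's body (76 mm by 85 mm) begins 54 mm behind the grasp point. The pads swing forward as they close: fully open they stand 13 mm farther back than shut.
Start: joints at [1.246, 0.628, 0.038, 1.517, -0.027, 0.996, -0.02], TCP at [166.376, -628.36, 231.313] pointing down, gripper open.
Joint ranges: [-3.06, 3.06], [-0.37, 2.12], [-1.25, 1.32], [0.18, 2.47], [-1.1, 4.24], [0.23, 1.98], [-2.94, 2.94]. Speed limits (rad/s): [2.57, 2.57, 3.14, 3.14, 3.14, 3.14, 3.14].

INTERFACE

Orientations are given as [roll, pitch, yaw] about the fixed x, y, z axes, in that order (R = Rz(yaw) Ry(pitch) Rx(roll)).
In Python, from cell import ctrl gives the robot as it stands. The module is installed in compiled form; this text tells all that it offers.
- The arm moves only by the shell command python3 -m jog 'ROWS'. ROWS is text: rows parted by semicolons, each of 7 numbers parted by spaces: the shift along the tool's x, y, z in mm, then the turn, a rotation vector about the tool's x, y, z in degrees, then the opening, from -1 (shut) to 1 (fully open). In form: x y z wx wy wz claw; .... A call has 1 to 8 rows; each row is the pose to reach, as a shift and turn from the pose commanded when the call began, along the tool's axes at that moment; what a row does not reach only later rows make up. A row lasts 1/8 s, in which the tool goes at most 62.5 mm and 10.7 degrees, less where a joint would pass 70% of its speed; a pose out of reach is approached as far as the arm can. A call with a gripper value outside its range is refused whole. The fingers move at their own pace and stop on an object; the grip force is fixed at half the most. Time passes only in rows, so rows that repeat a pose let the fingers close. It gives the time, the measured TCP pose, the force and the opening at its end, in the units of the state.
- ctrl.read_state(): the state, without advancing time (a new reading comes with each control period).
- ctrl.get_image(name): name is "scene" or "top" or "wrist"; returns a dict with "image" (420x560x3 uint8, red, green, blue), "z_map" (420x560 float32, mm along the optical axis (not along the pixel's ray), 0 where there is no reading), "vertical_fov" (degrees; the focal length in pixels is half the picture's height over the tangent of half this angle, whatever the lens; pixels are square), "cx", "cy" (the principal point, pixels), "k1" (the pictures are not rectified: a ray, as slopes to the right and down, at radius r is drawn at 1 + k1 r^2 times it, then the intrinsics apply), "extrinsics" (4x4, takes a point from world to camera coordinates); the wrist camera has in their place "hand_eye" (4x4, takes a point from camera to tool coordinates, whose origin is the TCP and whose axes are the flange's). Camera axes: x right, y down, z forward; pixel columns grow to the right and rows downward; lengths in mm; the calibration is good to about 2 mm. A picture is of the moment at which its call begins: read the wrist's pose just before it.
- ctrl.finish_job(): hands the job in, once; it reports no verdict.
The state is a dict: "clock": time; "qpos": joint angles; "qd": joint speeds; "tau": joint torques, N m; "eef_pos": TCP position; "tool_rot": TCP orientation; "force": force on the tool from outside, world axes, zero at the start; "torque": the same for the moment, N m; "width": finger opening in mm.
Only numpy, scipy, OpenCV 4.12 (cv2) and the standard library are available. Lean on these libraries where they do the work, as an engineer would, in place of code of your own. Each camera call takes 0.05 s, during which the arm holds its last target.

TASK

The big square terracotta tile lies flat on the plywood board, too wide to grasp: first take the wooden stamp off it and stand the stamp upright on the bare table. Then push the tile home against the board's fence and tip it up on its edge until it stands leaning back on the fence. Finally carry it over and stand it in the one empty slot of the drying rack, square and central, foot down in the notches and leaning on the dowels like the two smaller tiles; do not let it fall, and leave those two tiles, the jar and the roll of tape where they are.

Things in the scene. Friction and masses are not known exactly. Their poses are not given: they have to be found in the camera images.
- tile_centre (a point): centre of the big terracotta tile, 110 x 110 x 9 mm, about 0.2 kg, edges rounded 1 mm; its x and y run along the sides, z is the face normal. It starts lying flat on the tile board (its underside 18 mm above the table), a little short of the fence, its near part jutting out over the board's near end.
- tile_board: fixed plywood board 160 (x) x 200 (y) x 18 mm; origin at the centre of its underside, on the table; +x points from its open near end to the fence. From near end to the fence's foot are 95 mm, so the tile, home against the fence, juts 15 mm out over the near end, its underside 18 mm above the table. The board may stand at the left or the right of the table.
- fence_foot (a point): middle of the fence's foot line on the board's top, 15 mm in +x of the board's origin, 18 mm above the table; axes as the board's. The fence is a batten 200 mm long (y), 65 mm high along its face, 18 mm thick; its face looks to -x and leans 10 degrees back (top to +x). A tile tipped up on its edge stays standing on it, leaning back about 10 degrees.
- stamp_centre (a point): centre of the wooden pattern stamp: square block 34 x 34 mm standing upright with a round knob of 22 mm diameter on top, 58 mm high in all; this point is 29 mm above its underside, the knob spans 3 to 29 mm above it. It starts standing loose on top of the tile, 45 g.
- drying_rack: fixed wooden rack 200 (x) x 86 (y) mm; origin at the centre of its underside, on the table; -x points roughly to the robot. Two rails along x at y = +-36 mm, 26 mm high, each with three notches 16 mm wide (x) and 8 mm deep; beside each notch, on its -x side, stands an 8 mm dowel leaning 25 degrees to -x, its top 82 mm above the table; a fourth pair follows the last notch.
- slot_0 (a point): first slot (nearest the rack's -x end): midway between its two notches, at the middle of the notch floor, 18 mm above the table; axes as the rack's. A tile stands with its lower edge on the notch floors and its downward face on the dowels, leaning 23 to 29 degrees from vertical, top to the rack's -x; the big tile's centre is then about 22 mm in -x of this point and 51 mm above it.
- slot_1 (a point): second slot, 42 mm in +x of slot_0, the same in all respects
- slot_2 (a point): third slot, 84 mm in +x of slot_0, the same in all respects
- dry_tile_a_centre (a point): centre of a smaller terracotta tile, 90 x 90 x 9 mm, loose, leaning in one of the three slots (its centre about 18 mm in -x of the slot's point and 42 mm above it); z is its face normal
- dry_tile_b_centre (a point): centre of the other smaller tile, the same size, leaning in another slot; the third slot is empty
- jar_centre (a point): centre of a glass jar of white slip with a yellow lid, 82 mm across, 136 mm high, standing between or behind board and rack (bystander)
- tape_centre (a point): centre of a roll of masking tape lying flat, 96 mm across, 25 mm high (bystander)

How it is judged (in metres and radians):
On the way, in this order (a step that is already met when the one before it is completed fails the run):
1. the stamp stands upright on the table, off the board, and is let go ((x of stamp_centre in the frame of tile_board below -0.098 m or x of stamp_centre in the frame of tile_board above 0.098 m or y of stamp_centre in the frame of tile_board below -0.118 m or y of stamp_centre in the frame of tile_board above 0.118 m) and height (world z) of stamp_centre between 0.024 and 0.034 m and angle between stamp_centre's own z axis and vertical below 0.1 rad and contact force between stamp and the fingers below 0.1 N), for 0.2 s.
2. the tile stands on its edge on the board, against the fence ((angle between tile_centre's own z axis and vertical between 1.27 and 1.52 rad or angle between tile_centre's own z axis and vertical between 1.62 and 1.87 rad) and x of tile_centre in the frame of fence_foot between -0.015 and 0.022 m and z of tile_centre in the frame of fence_foot between 0.045 and 0.065 m and y of tile_centre in the frame of fence_foot between -0.07 and 0.07 m and angle between the z axis of tile_centre and the y axis of tile_board, either way round above 1.42 rad and contact force between tile and tile_board above 0.3 N), for 0.3 s.
At the end, for the whole second after the job is handed in: The big tile rests, released, in the empty slot: foot in the notches (height within 5 mm), central within 20 mm, square to the rack within 8 degrees, leaning 17 to 34 degrees on the dowels; the stamp stands upright on the table off the board (all of step 1 and ((x of tile_centre in the frame of slot_0 between -0.032 and -0.012 m and y of tile_centre in the frame of slot_0 between -0.02 and 0.02 m and z of tile_centre in the frame of slot_0 between 0.046 and 0.056 m) or (x of tile_centre in the frame of slot_1 between -0.032 and -0.012 m and y of tile_centre in the frame of slot_1 between -0.02 and 0.02 m and z of tile_centre in the frame of slot_1 between 0.046 and 0.056 m) or (x of tile_centre in the frame of slot_2 between -0.032 and -0.012 m and y of tile_centre in the frame of slot_2 between -0.02 and 0.02 m and z of tile_centre in the frame of slot_2 between 0.046 and 0.056 m)) and (angle between tile_centre's own z axis and vertical between 0.98 and 1.27 rad or angle between tile_centre's own z axis and vertical between 1.87 and 2.16 rad) and angle between the z axis of tile_centre and the y axis of drying_rack, either way round above 1.42 rad and contact force between tile and drying_rack above 0.3 N and linear speed of tile below 0.02 m/s and contact force between tile and the fingers below 0.1 N); the robot touches nothing.
It fails at once if the tile falls or slams down (faster than 0.5 m/s with no finger on it) (linear speed of tile above 0.5 m/s and contact force between tile and the fingers below 0.05 N).
It fails at once if a smaller tile in the rack is shifted by more than 12 mm (distance of any of dry_tile_a_centre, dry_tile_b_centre from where it was at the start of the episode above 0.012 m).
It fails at once if the jar or the tape is shifted by more than 15 mm (distance of any of jar_centre, tape_centre from where it was at the start of the episode above 0.015 m).
It fails at once if the stamp is knocked over (angle between stamp_centre's own z axis and vertical above 0.8 rad).
It also fails if it takes over 70 s, if anything falls off the work surface, if the arm or the gripper's body presses on something with over 40 N, if the wrist force passes 120 N, or if a joint passes its speed limit or range.

## Working session

There is one attempt and no reset: what is moved stays moved. The work goes in short steps, Python scripts to look and compute and a shell command to move; the robot and the scene stay as the last step left them, time stands still between calls to the robot, and variables do not carry over. Pictures are saved under pics/ and viewed, and the job is handed in when it is done.

```bash
mkdir -p pics; ls
cat > h.py <<'E'
import numpy as np, cv2
from cell import ctrl
from scipy.spatial.transform import Rotation as R
def tool():
    s=ctrl.read_state(); T=np.eye(4); T[:3,:3]=R.from_euler('xyz',s['tool_rot']).as_matrix(); T[:3,3]=s['eef_pos']; return s,T
def grab(name,save=None):
    s,T=tool(); d=ctrl.get_image(name)
    if name=='wrist': d['c2w']=T@np.array(d['hand_eye'])
    else: d['c2w']=np.linalg.inv(np.array(d['extrinsics']))
    if save: cv2.imwrite('pics/'+save+'.png',d['image'][:,:,::-1])
    return d
def cloud(d):
    z=d['z_map']; H,W=z.shape; f=H/2/np.tan(np.radians(d['vertical_fov'])/2)
    K=np.array([[f,0,d['cx']],[0,f,d['cy']],[0,0,1.]])
    u,v=np.meshgrid(np.arange(W),np.arange(H))
    p=cv2.undistortPoints(np.stack([u,v],-1).reshape(-1,1,2).astype(float),K,np.array([d['k1'],0,0,0,0.])).reshape(H,W,2)
    c=np.dstack([p*z[...,None],z]); P=c@d['c2w'][:3,:3].T+d['c2w'][:3,3]
    P[z<=0]=np.nan; return P
E
python3 - <<'E'
from h import *
s,T=tool(); print(s)
for n in('scene','top','wrist'):
    d=grab(n,n+'0'); np.savez('/tmp/'+n+'0.npz',P=cloud(d),im=d['image']); print(n,d['c2w'].round(2).tolist(),d['vertical_fov'],d['k1'])
    if n=='wrist': print(np.array(d['hand_eye']))
E
```

```text
pics
{'clock': 0.0, 'qpos': array([ 1.24620477,  0.62936737,  0.03846161,  1.51839511, -0.02699542,
        0.99630224, -0.01997685]), 'qd': array([ 3.14645928e-04,  8.12992687e-04,  3.01040635e-05, -1.16180699e-03,
        3.27807495e-04,  9.59677865e-04, -1.53138116e-03]), 'tau': array([ 5.39496232e-04, -5.63404047e+01,  1.22623801e+00, -1.93441486e+01,
        1.08669096e-02,  1.03110331e-02, -2.11395326e-05]), 'eef_pos': array([ 166.19302999, -627.72870988,  230.36702394]), 'tool_rot': array([-3.13963965e+00,  4.29060401e-05,  2.58800722e-01]), 'force': array([-1.35565555,  0.29829679, -0.64832919]), 'torque': array([-0.02702717, -0.0045444 , -0.02727542]), 'width': 85.47175317295057}
scene [[-0.84, -0.33, 0.43, 174.5], [-0.55, 0.48, -0.69, 561.3], [0.02, -0.81, -0.58, 550.59], [0.0, 0.0, 0.0, 1.0]] 51.695683154607 -0.059319688452395984
top [[0.03, -1.0, 0.02, 514.41], [-1.0, -0.03, 0.02, -28.43], [-0.02, -0.02, -1.0, 941.31], [0.0, 0.0, 0.0, 1.0]] 57.11646848384393 -0.06536357241733545
wrist [[0.26, -0.92, -0.29, 240.39], [-0.97, -0.25, -0.08, -608.23], [-0.0, 0.3, -0.95, 373.19], [0.0, 0.0, 0.0, 1.0]] 68.77051293555598 -0.018445120248686223
[[ 7.59210155e-04 -9.53184996e-01 -3.02386816e-01  7.67025214e+01]
 [ 9.99999645e-01  6.13098542e-04  5.78112353e-04 -1.83190673e-01]
 [-3.65655105e-04 -3.02387148e-01  9.53185123e-01 -1.42722114e+02]
 [ 0.00000000e+00  0.00000000e+00  0.00000000e+00  1.00000000e+00]]
```

View pics/top0.png

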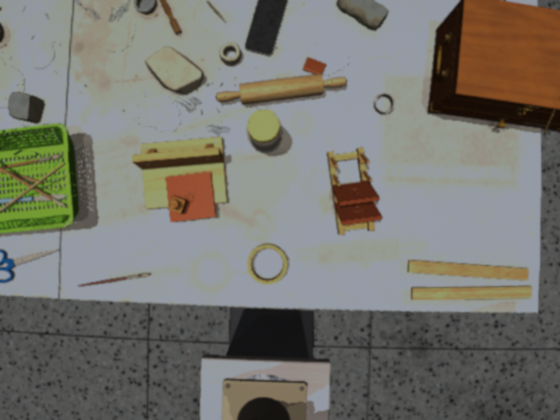

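View pics/scene0.png

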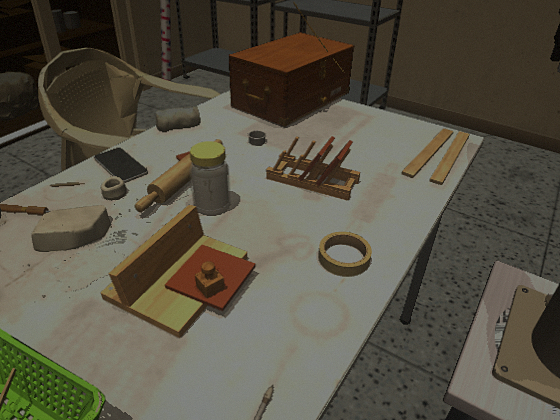

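Run:
```python
import numpy as np, cv2
for n in('top','scene'):
    f=np.load(f'/tmp/{n}0.npz'); P=f['P'];im=f['im']
    crops={'top':(slice(125,240),slice(130,400)),'scene':(slice(110,340),slice(90,380))}[n]
    o=cv2.resize(im[crops],None,fx=2.75,fy=2.75,interpolation=cv2.INTER_CUBIC) if n=='top' else cv2.resize(im[crops],None,fx=2.5,fy=2.5,interpolation=cv2.INTER_CUBIC)
    o=np.clip(o.astype(float)*1.6,0,255).astype(np.uint8)
    cv2.imwrite(f'pics/{n}0c.png',o[:,:,::-1])
    # brick-red mask
    i=im.astype(float); red=(i[...,0]>1.9*i[...,1])&(i[...,0]>60)
    X=P[...,0];Y=P[...,1];Z=P[...,2]
    t=red&(Z>22)&(Z<32)&(Y>0)&(np.isfinite(Z))&(X<750)
    pts=P[t]; print(n,'tile',len(pts),pts[:,2].mean(), cv2.minAreaRect(pts[:,:2].astype(np.float32)))
    b=(np.abs(Z-18)<4)&(Y>50)&(Y<450)&(X<700)&(X>350)&(i[...,0]>1.3*i[...,2])
    pts=P[b]; print('board',len(pts),cv2.minAreaRect(pts[:,:2].astype(np.float32)))
    tb=(np.abs(Z)<6)&(X>350)&(X<700)&(np.abs(Y)<300); print('table z',np.median(Z[tb]))
    for lo,hi in((50,70),(70,95)):
        q=(Z>lo)&(Z<hi)&(Y>50)&(Y<420)&(X>350)&(X<750); print(lo,hi,q.sum(),P[q].min(0),P[q].max(0)) if q.sum() else 0
```

```text
top tile 947 27.99226830891737 ((544.932373046875, 189.8546142578125), (101.19248962402344, 102.23922729492188), 8.123093605041504)
board 2398 ((587.5347900390625, 209.02487182617188), (190.12411499023438, 200.67666625976562), 5.75875186920166)
table z 0.7419348597447311
50 70 395 [507.4280934  114.16835997  50.06532002] [650.46511617 313.3908929   69.98645781]
70 95 885 [516.31559743  51.82108529  70.09786718] [702.93441657 315.36319561  94.41083801]
scene tile 2261 26.14436805930847 ((545.3299560546875, 190.298095703125), (109.92303466796875, 110.76786804199219), 9.014595031738281)
board 3285 ((531.1325073242188, 171.01296997070312), (311.56732177734375, 269.35626220703125), 5.730047702789307)
table z -0.9438696423907231
50 70 1475 [503.80974351  50.07372018  50.00514917] [712.18926919 315.63058556  69.98967659]
70 95 1561 [513.09626316  50.01711148  70.01645732] [711.62177538 315.66689935  94.94013333]
```

```bash
ls pics
```

```text
scene0.png
scene0c.png
top0.png
top0c.png
wrist0.png
```

View pics/scene0c.png

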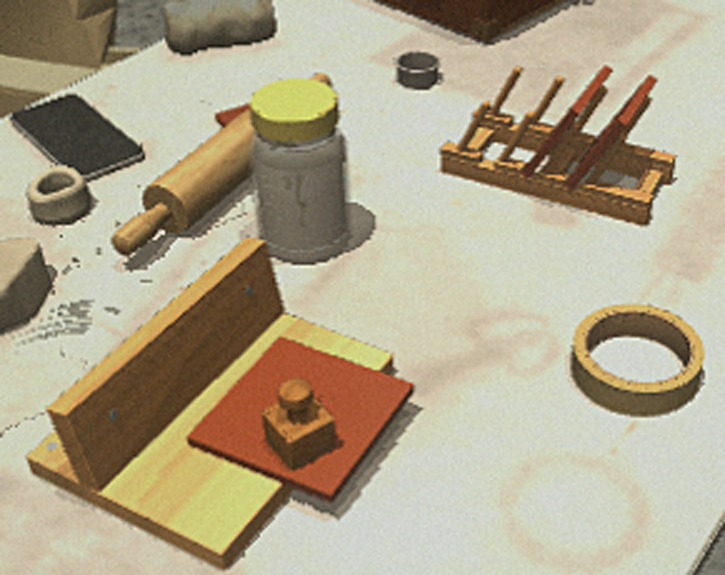

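View pics/top0c.png

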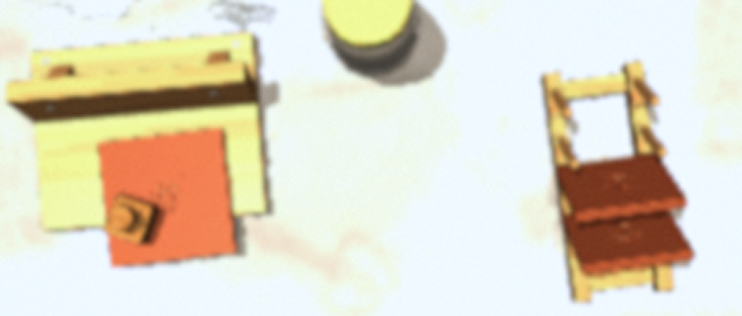

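Run:
```python
import numpy as np, cv2
for n in('top','scene'):
    f=np.load(f'/tmp/{n}0.npz'); P=f['P'];im=f['im']
    X=P[...,0];Y=P[...,1];Z=P[...,2]
    k=(Z>62)&(Z<95)&(X>490)&(X<560)&(Y>140)&(Y<270); p=P[k]; print(n,'knob',k.sum(),p.mean(0),p.min(0),p.max(0))
    j=(Z>120)&(Z<150)&(X>550)&(X<800)&(Y>-40)&(Y<120);p=P[j];print('jar',j.sum(),(p.min(0)+p.max(0))/2,p.min(0),p.max(0))
    r=(Z>12)&(Z<35)&(X>380)&(X<500)&(Y>-80)&(Y<110);p=P[r];print('tape',r.sum(),(p.min(0)+p.max(0))/2)
    k=(Z>12)&(Z<32)&(X>420)&(X<680)&(Y>-300)&(Y<-80);p=P[k];print('rack',k.sum(),p.min(0),p.max(0),cv2.minAreaRect(p[:,:2].astype(np.float32)))
    fen=(Z>74)&(X>560)&(X<680)&(Y>100)&(Y<330)&(Z<90);p=P[fen];
    c,d=p[:,:2].mean(0),np.linalg.svd(p[:,:2]-p[:,:2].mean(0),full_matrices=False)[2][0];print('fence top',fen.sum(),p.mean(0),p.min(0),p.max(0),np.degrees(np.arctan2(-d[0],d[1])))
```

```text
top knob 75 [526.11709172 213.90534215  78.65034262] [516.31559743 205.1998534   70.67824741] [536.81765543 225.36723921  84.11091858]
jar 817 [696.40258568  14.92592632 130.41443969] [663.25599085 -17.06950471 120.1614057 ] [729.54918052  46.92135735 140.66747368]
tape 274 [409.18457176   1.58969017  21.28357848]
rack 902 [ 465.32180585 -250.09702497   12.01251558] [ 673.80950882 -133.91076306   31.9870687 ] ((569.5254516601562, -192.16009521484375), (197.71189880371094, 89.83047485351562), 9.04379940032959)
fence top 759 [635.97316946 214.5560234   80.98046182] [616.72711448 114.21074956  74.14216501] [654.49581806 315.36319561  86.03016204] -173.88809129549102
scene knob 150 [521.83261849 218.22406765  75.25572065] [513.09626316 205.96152522  62.06942608] [534.47112356 226.59342065  81.12908815]
jar 667 [696.01384569  16.53909293 128.4299201 ] [662.3989254  -17.4998793  120.03165888] [729.62876598  50.57806517 136.82818133]
tape 544 [409.44279287   3.00797212  19.04100736]
rack 1197 [ 465.01043483 -251.61818507   12.00039918] [ 676.89729541 -133.0983217    31.94593914] ((569.964111328125, -191.64881896972656), (201.17420959472656, 91.89952087402344), 10.199481010437012)
fence top 1089 [633.72749783 226.30746184  79.1466226 ] [616.5086879  114.78290457  74.00102236] [656.22966987 315.55293226  83.35909054] 5.850932199913766
```

View pics/wrist0.png

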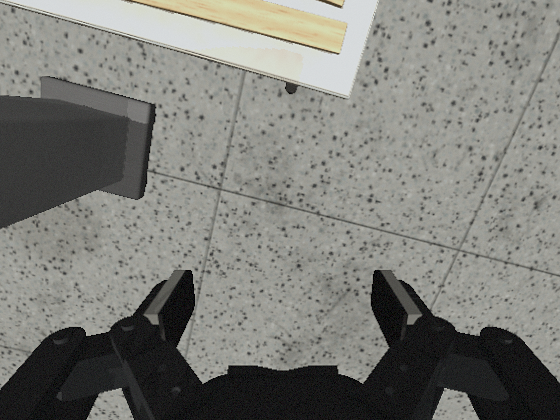

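```bash
cat >> h.py <<'E'
def rel(pos,Rt,verbose=True):
    "shift+rotvec(deg) in present tool axes to reach world pos (mm) and rotation matrix Rt"
    s,T=tool(); Rm=T[:3,:3]
    d=Rm.T@(np.array(pos,float)-T[:3,3]); w=np.degrees(R.from_matrix(Rm.T@Rt).as_rotvec())
    print('at',T[:3,3].round(1),'rot',s['tool_rot'].round(3),'t',round(s['clock'],2),'w',round(s['width'],1),'F',np.round(s['force'],1)); print('rel',d.round(1),w.round(1)); return d,w
def Rtool(yaw,tilt=0):
    "tool pointing down with yaw (deg); tilt>0 leans tip forward (+x of yaw frame)"
    return R.from_euler('z',yaw,degrees=True).as_matrix()@R.from_euler('y',-tilt,degrees=True).as_matrix()@np.diag([1.,-1,-1])
E
python3 -c "
from h import *
print(Rtool(0,45)[:,2], Rtool(0,45)[:,0])
rel((540,200,320),Rtool(6))"
```

```text
[ 0.70710678  0.         -0.70710678] [0.70710678 0.         0.70710678]
at [ 166.3 -627.9  230.6] rot [-3.14  -0.     0.259] t 0.15 w 85.3 F [-0.8  0.3 -0.3]
rel [ 573.2 -704.8  -88.3] [-0.1  0.   8.8]
```

```bash
python3 -m jog '20 -35 -40 0 0 0 1; 55 -75 -70 0 0 0 1; 95 -120 -88 0 0 2 1; 140 -175 -88 0 0 3 1; 185 -230 -88 0 0 4 1; 225 -280 -88 0 0 5 1; 265 -330 -88 0 0 6 1; 305 -380 -88 0 0 8.8 1'; python3 -c "
from h import *
rel((540,200,320),Rtool(6))"
```

```text
clock: 1.15
eef_pos: [355.5, -201.2, 319.5]
tool_rot: [3.141, -0.001, 0.104]
force: [0.1, -0.8, -0.2]
width: 85.6
at [ 355.5 -201.2  319.5] rot [ 3.141e+00 -1.000e-03  1.040e-01] t 1.15 w 85.6 F [ 0.1 -0.8 -0.2]
rel [ 224.9 -380.    -0.6] [ 0.  -0.  -0.1]
```

```bash
python3 -m jog '30 -45 0 0 0 0 1; 60 -95 0 0 0 0 1; 90 -150 0 0 0 0 1; 120 -205 0 0 0 0 1; 150 -260 0 0 0 0 1; 180 -310 0 0 0 0 1; 205 -350 0 0 0 0 1; 225 -380 0 0 0 0 1'
python3 - <<'E'
from h import *
d=grab('wrist','w1'); P=cloud(d); np.savez('/tmp/w1.npz',P=P,im=d['image'])
rel((540,200,320),Rtool(6))
i=d['image'].astype(float); X,Y,Z=P[...,0],P[...,1],P[...,2]
red=(i[...,0]>1.9*i[...,1])&(i[...,0]>60)&(Z>15)&(Z<40)&(Y>100)&(Y<300)&(X<650)
p=P[red]; print('tile',red.sum(),p.mean(0),cv2.minAreaRect(p[:,:2].astype(np.float32)))
k=(Z>75)&(Z<92)&(X>490)&(X<560)&(Y>140)&(Y<270); p=P[k]; print('knob',k.sum(),p.mean(0),p.min(0),p.max(0))
E
```

```text
clock: 2.15
eef_pos: [539.2, 200.7, 318.9]
tool_rot: [-3.141, 0.0, 0.107]
force: [-0.2, -0.1, 0.0]
width: 85.4
at [540.5 205.7 318.7] rot [-3.137e+00 -2.000e-03  1.110e-01] t 2.2 w 85.3 F [2.1 4.3 0.1]
rel [-1.2  5.6 -1.3] [-0.3 -0.1  0.4]
tile 0 [nan nan nan] ((0.0, 0.0), (0.0, 0.0), 0.0)
knob 193 [525.37938056 214.88964408  78.26231704] [515.35198241 204.96491517  75.05564148] [534.36703743 224.47744232  81.45472385]<stdin>:6: RuntimeWarning: Mean of empty slice.
  ret = um.true_divide(
```

View pics/w1.png

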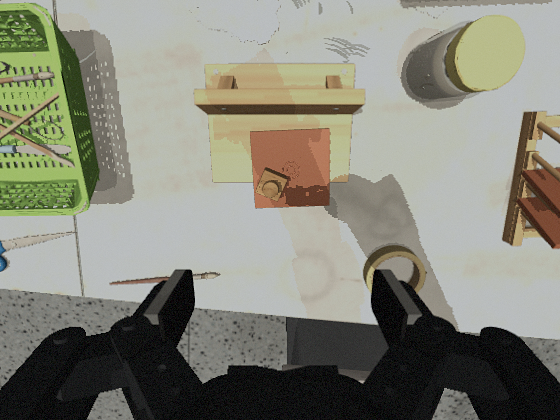

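Run:
```python
from h import *
for k in range(3): d=grab('wrist','w2')
P=cloud(d); np.savez('/tmp/w2.npz',P=P,im=d['image'])
rel((540,200,320),Rtool(6))
i=d['image'].astype(float); X,Y,Z=P[...,0],P[...,1],P[...,2]
print(i[180,310],P[180,310])
red=(i[...,0]>1.6*i[...,1])&(Z>15)&(Z<40)&(Y>100)&(Y<300)&(X<650)&(X>450)
p=P[red]; print('tile',red.sum(),p.mean(0),cv2.minAreaRect(p[:,:2].astype(np.float32)))
k=(Z>75)&(Z<92)&(X>490)&(X<560)&(Y>140)&(Y<270); p=P[k]; print('knob',k.sum(),p.mean(0),p.min(0),p.max(0))
tb=(np.abs(Z)<8)&(X>430); print('table',np.median(Z[tb]))
b=(np.abs(Z-16)<5)&(Y>100)&(Y<320)&(X<700)&(X>450)&(i[...,0]>1.25*i[...,2])
print('board',b.sum(),cv2.minAreaRect(P[b][:,:2].astype(np.float32)))
f=(Z>70)&(Z<90)&(X>580)&(X<680)&(Y>90)&(Y<330); q=P[f][:,:2]; print('fence',f.sum(),cv2.minAreaRect(q.astype(np.float32)),P[f].mean(0))
```

```text
at [538.5 198.4 318.7] rot [3.141e+00 1.000e-03 1.060e-01] t 2.35 w 85.4 F [-0.3 -0.6  1.4]
rel [ 1.6 -1.4 -1.3] [0.  0.1 0.1]
[159. 102.  74.] [532.19400522 159.84635588  27.40686856]
tile 807 [511.43341988 168.62199862  27.06467444] ((544.2937622070312, 190.07852172851562), (108.98333740234375, 107.52555084228516), 9.073162078857422)
knob 189 [525.13525558 214.85328788  78.30880674] [514.69725312 205.45510078  75.08264992] [534.40485607 224.05453378  82.19220906]
table -6.605772838952362e-05
board 6992 ((602.65869140625, 211.31883239746094), (158.8885955810547, 200.2864532470703), 6.357000827789307)
fence 3023 ((636.4420776367188, 214.9243927001953), (18.779325485229492, 200.89813232421875), 6.2949018478393555) [636.23779397 214.56199945  79.8348334 ]
```

```bash
python3 -c "
from h import *
rel((525,215,62),Rtool(6))"
```

```text
at [538.5 198.4 318.7] rot [3.141e+00 1.000e-03 1.060e-01] t 2.35 w 85.4 F [-0.3 -0.6  1.4]
rel [-11.4 -18.1 256.7] [0.  0.1 0.1]
```

```bash
python3 -m jog '-4 -6 40 0 0 0 0; -8 -12 85 0 0 0 0; -11 -16 130 0 0 0 0; -12 -17 165 0 0 0 0; -12 -17 190 0 0 0 0; -12 -17 205 0 0 0 0; -12 -17 205 0 0 0 0'; python3 -c "
from h import *
d=grab('wrist','w3')
rel((525,215,62),Rtool(6))"
```

```text
clock: 3.22
eef_pos: [524.8, 212.9, 113.9]
tool_rot: [3.141, 0.001, 0.104]
force: [0.4, -0.1, -0.1]
width: 42.9
at [525.5 213.5 114.7] rot [ 3.141 -0.     0.104] t 3.27 w 42.3 F [-0.3 -0.1 -0.6]
rel [-0.3 -1.6 52.7] [ 0. -0. -0.]
```

View pics/w3.png

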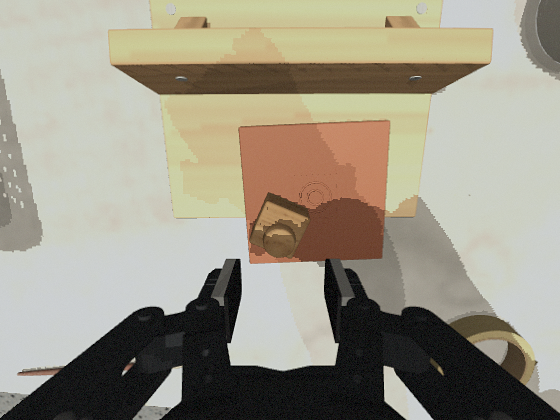

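```bash
python3 -m jog '0 -1.5 25 0 0 0 0; 0 -1.5 45 0 0 0 0; 0 -1.5 52 0 0 0 0; 0 -1.5 52 0 0 0 0; 0 -1.5 52 0 0 0 -0.6; 0 -1.5 52 0 0 0 -1; 0 -1.5 52 0 0 0 -1; 0 -1.5 52 0 0 0 -1'; python3 -m jog '0 0 0 0 0 0 -1; 0 0 -5 0 0 0 -1; 0 0 -20 0 0 0 -1; 0 0 -40 0 0 0 -1; 0 0 -55 0 0 0 -1; 0 0 -65 0 0 0 -1; 0 0 -65 0 0 0 -1';python3 -c "
from h import *
d=grab('wrist','w4')
rel((490,-70,110),Rtool(6))"
```

```text
clock: 4.28
eef_pos: [525.9, 215.9, 63.5]
tool_rot: [-3.141, -0.002, 0.105]
force: [-0.4, -1.1, 6.1]
width: 18.0
clock: 5.15
eef_pos: [525.5, 215.7, 128.2]
tool_rot: [-3.141, -0.001, 0.105]
force: [0.2, -0.4, -0.5]
width: 17.7
at [525.1 215.5 127.5] rot [-3.142 -0.     0.105] t 5.2 w 18.0 F [-0.4 -0.4 -0.2]
rel [-64.8 280.2  17.4] [-0. -0.  0.]
```

View pics/w4.png

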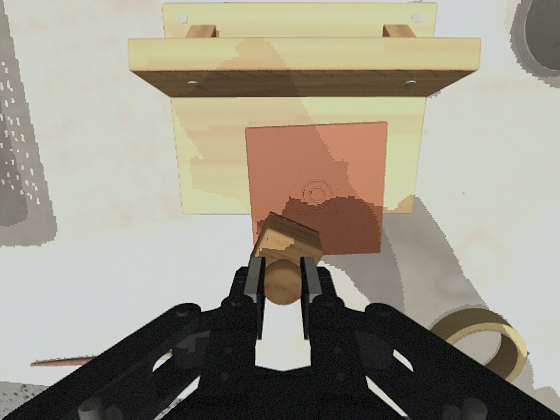

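```bash
python3 -m jog '-8 35 -5 0 0 0 -1; -16 75 -5 0 0 0 -1; -26 120 -5 0 0 0 -1; -37 165 -5 0 0 0 -1; -47 205 -5 0 0 0 -1; -56 245 -5 0 0 0 -1; -62 270 0 0 0 0 -1; -65 280 10 0 0 0 -1'; python3 -m jog '0 0 0 0 0 0 -1; 0 0 30 0 0 0 -1; 0 0 50 0 0 0 -1; 0 0 65 0 0 0 -1; 0 0 72 0 0 0 -1;  0 0 72 0 0 0 -1'; python3 -c "
from h import *
d=grab('wrist','w5')
rel((490,-70,36.5),Rtool(6))"
```

```text
clock: 6.2
eef_pos: [489.4, -71.5, 116.6]
tool_rot: [3.141, 0.001, 0.102]
force: [-0.0, 1.1, -0.8]
width: 17.7
clock: 6.95
eef_pos: [489.9, -69.2, 45.1]
tool_rot: [-3.141, 0.0, 0.106]
force: [0.2, -0.6, 0.2]
width: 17.7
at [490.1 -69.4  45.5] rot [-3.142 -0.     0.106] t 7.0 w 17.6 F [ 0.8 -0.4  0.7]
rel [-0.2  0.5  9. ] [-0.  -0.   0.1]
```

View pics/w5.png

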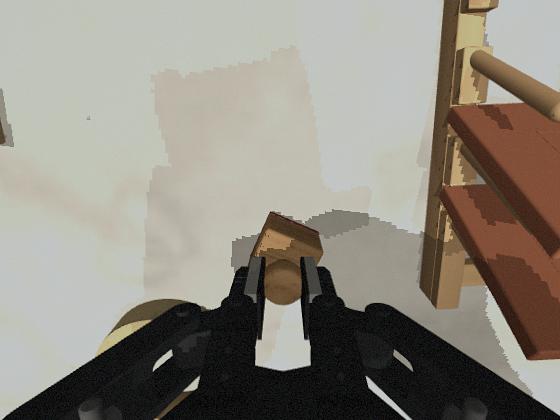

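```bash
python3 -m jog '0 0 3 0 0 0 -1; 0 0 6 0 0 0 -1; 0 0 7.5 0 0 0 -1; 0 0 8.5 0 0 0 -1; 0 0 8.5 0 0 0 -1'; python3 -c "
from h import *
rel((490,-70,36.5),Rtool(6))"
```

```text
clock: 7.62
eef_pos: [489.8, -69.8, 36.8]
tool_rot: [3.142, 0.0, 0.105]
force: [-0.8, -0.2, 0.3]
width: 17.9
at [489.8 -69.8  36.8] rot [3.142 0.    0.105] t 7.62 w 17.9 F [-0.8 -0.2  0.3]
rel [0.2 0.2 0.3] [0. 0. 0.]
```

```bash
python3 -m jog '0 0 1 0 0 0 -1; 0 0 2 0 0 0 -1; 0 0 2 0 0 0 -1'; python3 -c "
from h import *
d=grab('wrist','w6')
rel((490,-70,36.5),Rtool(6))"
```

```text
clock: 8.0
eef_pos: [489.8, -70.2, 36.3]
tool_rot: [3.14, -0.001, 0.105]
force: [-2.8, -0.8, 17.3]
width: 17.7
at [489.9 -70.2  36.3] rot [ 3.14e+00 -1.00e-03  1.05e-01] t 8.05 w 17.8 F [-3.9 -0.1 17.1]
rel [ 0.2 -0.2 -0.2] [ 0.1 -0.   0. ]
```

Contact with 17 N at about z 36. Back off slightly, release gently, and rise.

```bash
python3 -m jog '0 0 -1.5 0 0 0 -1; 0 0 -1.5 0 0 0 -0.3; 0 0 -1.5 0 0 0 -0.1; 0 0 -1.5 0 0 0 0; 0 0 -1.5 0 0 0 0; 0 0 -30 0 0 0 0; 0 0 -70 0 0 0 0; 0 0 -110 0 0 0 0'; python3 -c "
from h import *
d=grab('wrist','w7'); grab('scene','s1')
rel((490,-70,36.5),Rtool(6))"
```

```text
clock: 9.05
eef_pos: [489.5, -69.7, 145.7]
tool_rot: [-3.141, 0.001, 0.105]
force: [1.0, -0.9, -0.3]
width: 42.6
at [492.5 -69.8 148.3] rot [ 3.14  -0.007  0.105] t 9.15 w 42.8 F [ 1.5  0.6 -0.5]
rel [ -3.3  -0.3 111.8] [ 0.1 -0.4  0. ]
```

View pics/w7.png

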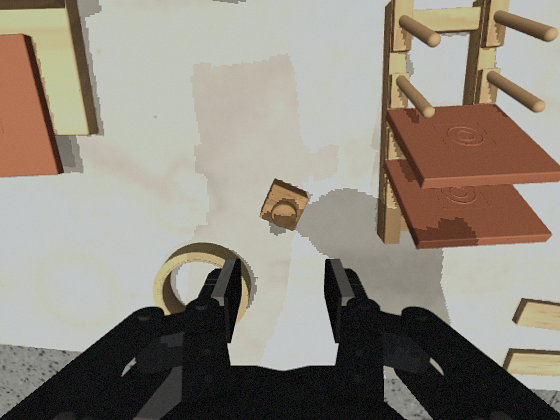

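View pics/s1.png

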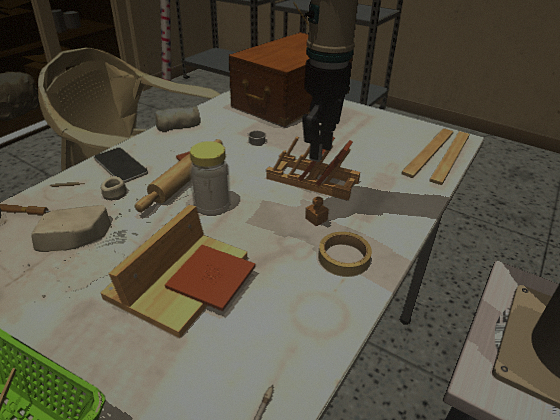

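```bash
python3 -m jog '20 25 -30 0 0 0 0; 50 65 -70 0 0 0 0; 80 100 -110 0 0 0 0; 100 120 -130 0 0 0 0; 110 125 -135 0 0 0 0;  110 125 -135 0 0 0 0; 110 125 -135 0 0 0 0'
python3 - <<'E'
from h import *
d=grab('wrist','w8'); P=cloud(d); np.savez('/tmp/w8.npz',P=P,im=d['image'])
rel((540,200,320),Rtool(6))
X,Y,Z=P[...,0],P[...,1],P[...,2]
k=(Z>20)&(Z<31)&(X>420)&(X<700)&(Y>-300)&(Y<-100); k=cv2.morphologyEx(k.astype(np.uint8),cv2.MORPH_OPEN,np.ones((3,3)))>0
p=P[k]; print(k.sum(),cv2.minAreaRect(p[:,:2].astype(np.float32)))
tb=(np.abs(Z)<8); print('table',np.median(Z[tb]))
E
```

```text
clock: 10.02
eef_pos: [611.3, -181.9, 278.6]
tool_rot: [-3.141, 0.002, 0.106]
force: [-0.3, 0.2, 0.3]
width: 42.7
at [ 611.3 -181.9  278.8] rot [-3.141e+00  2.000e-03  1.060e-01] t 10.07 w 42.6 F [ 0.5  0.6 -0.3]
rel [ -30.6 -387.3  -40.8] [-0.   0.1  0.1]
877 ((625.6723022460938, -184.38543701171875), (85.33365631103516, 85.622314453125), 9.290343284606934)
table -0.1348404252964599
```

View pics/w8.png

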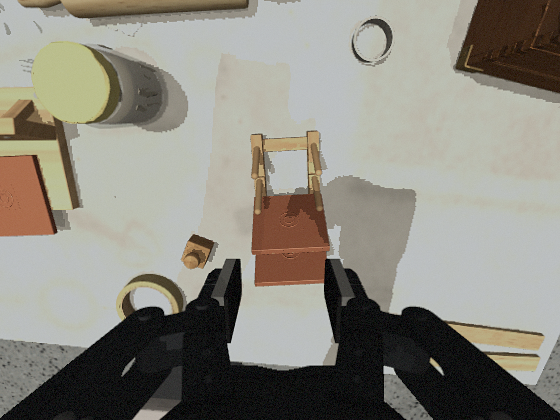

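Run:
```python
from h import *
f=np.load('/tmp/w8.npz');P=f['P'];im=f['im']
c=im[120:270,230:350]; cv2.imwrite('pics/w8c.png',cv2.resize(c,None,fx=4,fy=4,interpolation=cv2.INTER_CUBIC)[:,:,::-1])
psi=np.radians(9.4); o=np.array([569.2,-193.2]); ex=np.array([np.cos(psi),np.sin(psi)]);ey=np.array([-ex[1],ex[0]])
for src in('w8','top0','scene0'):
    P=np.load(f'/tmp/{src}.npz')['P']; q=P[...,:2]-o; x=q@ex;y=q@ey;Z=P[...,2]
    for s in(-1,1):
        m=(np.abs(y-s*36)<5)&(x>20)&(x<105)&(Z>5)&(Z<100)
        idx=np.argsort(x[m]); print(src,s,[(int(a),int(b)) for a,b in zip(x[m][idx],Z[m][idx])][::max(1,m.sum()//45)])
```

```text
w8 -1 [(20, 73), (21, 69), (22, 73), (24, 67), (25, 66), (26, 57), (27, 58), (29, 57), (30, 52), (32, 49), (33, 24), (35, 45), (36, 40), (38, 37), (40, 33), (41, 27), (44, 25), (45, 17), (48, 18), (52, 18), (54, 17), (56, 80), (57, 81), (59, 81), (60, 77), (62, 78), (63, 73), (64, 75), (66, 68), (67, 59), (68, 63), (69, 56), (71, 25), (72, 26), (74, 49), (76, 48), (77, 25), (79, 27), (81, 37), (83, 32), (84, 27), (86, 27), (88, 25), (91, 25), (93, 25), (95, 26), (97, 26), (99, 18)]
w8 1 [(20, 77), (21, 72), (22, 73), (24, 69), (25, 25), (26, 63), (27, 60), (29, 56), (30, 51), (32, 49), (34, 45), (35, 41), (37, 36), (38, 36), (40, 33), (41, 28), (43, 26), (45, 19), (49, 18), (54, 16), (56, 82), (57, 82), (59, 74), (60, 79), (62, 70), (63, 76), (64, 69), (65, 70), (67, 66), (68, 25), (70, 61), (72, 56), (73, 44), (75, 46), (76, 47), (78, 35), (80, 37), (82, 31), (83, 31), (85, 27), (87, 26), (89, 25), (91, 26), (93, 23), (95, 24), (97, 27), (99, 26)]
top0 -1 [(20, 26), (20, 82), (21, 15), (22, 66), (23, 29), (23, 27), (25, 25), (26, 27), (27, 67), (27, 59), (29, 63), (30, 30), (30, 53)
[... 1319 characters left out ...]
 (66, 61), (67, 70), (68, 57), (69, 48), (70, 49), (71, 59), (71, 44), (72, 51), (73, 39), (74, 46), (75, 48), (76, 24), (77, 26), (78, 27), (79, 34), (80, 27), (82, 25), (84, 30), (99, 24)]
scene0 1 [(20, 64), (21, 72), (22, 69), (23, 15), (24, 25), (25, 62), (25, 14), (27, 12), (28, 52), (29, 47), (31, 56), (32, 46), (33, 25), (34, 38), (36, 46), (37, 42), (38, 23), (40, 14), (40, 27), (44, 24), (47, 17), (53, 17), (56, 80), (57, 11), (58, 82), (60, 75), (61, 68), (62, 68), (63, 60), (63, 21), (64, 58), (66, 64), (67, 25), (68, 56), (69, 49), (71, 47), (72, 24), (73, 44), (74, 48), (76, 45), (77, 47), (78, 43), (80, 37), (81, 30), (84, 29), (88, 10), (90, 23), (93, 25), (97, 25), (100, 7)]
```

View pics/w8c.png

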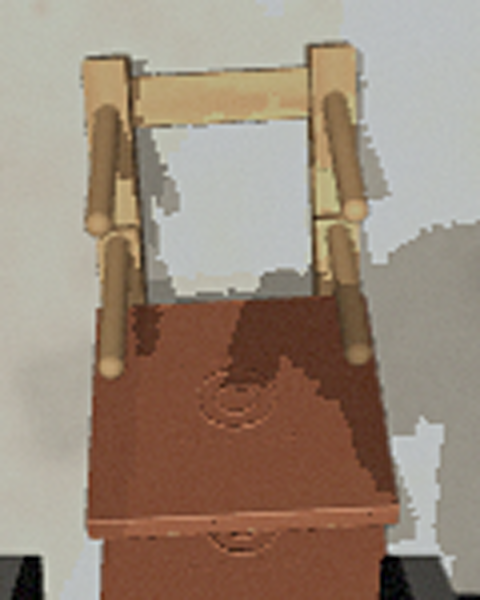

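```bash
python3 -c "
from h import *
rel((465,181,120),Rtool(6.3))"
```

```text
at [ 611.3 -181.9  278.8] rot [-3.141e+00  2.000e-03  1.060e-01] t 10.07 w 42.6 F [ 0.5  0.6 -0.3]
rel [-106.8 -376.2  159.3] [-0.   0.1 -0.2]
```

```bash
python3 -m jog '-15 -30 0 0 0 0 0; -35 -80 10 0 0 0 0; -50 -135 30 0 0 0 0; -65 -190 55 0 0 0 0; -80 -245 85 0 0 0 0; -92 -300 115 0 0 0 0; -102 -345 140 0 0 0 0; -107 -376 159 0 0 0 0'; python3 -m jog '0 0 0 0 0 0 0; 0 0 40 0 0 0 0; 0 0 75 0 0 0 0; 0 0 100 0 0 0 0; 0 0 110 0 0 0 0; 0 0 110 0 0 0 0'; python3 -c "
from h import *
grab('scene','s2')
rel((499,185,8),Rtool(6.3))"
```

```text
clock: 11.08
eef_pos: [464.1, 182.5, 119.8]
tool_rot: [-3.141, 0.002, 0.109]
force: [0.0, 0.3, -0.4]
width: 42.4
clock: 11.82
eef_pos: [466.5, 179.5, 10.9]
tool_rot: [3.141, 0.0, 0.104]
force: [0.5, 0.3, 1.4]
width: 42.7
at [466.9 179.9  11.5] rot [-3.142e+00 -1.000e-03  1.050e-01] t 11.88 w 42.6 F [-0.2  0.3 -0.2]
rel [32.4 -1.7  3.5] [-0.  -0.  -0.3]
```

View pics/s2.png

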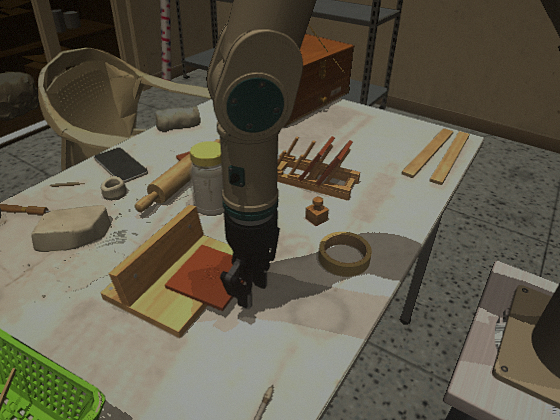

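Fingers are low behind the tile's near edge (pixel 242,285). Push +x.

```bash
python3 -m jog '4 0 2 0 0 0 0; 9 0 2 0 0 0 0; 14 0 2 0 0 0 0; 19 0 2 0 0 0 0; 24 0 2 0 0 0 0; 28 0 2 0 0 0 0; 31 0 2 0 0 0 0; 31 0 2 0 0 0 0';  python3 -c "
from h import *
rel((499,185,8),Rtool(6.3))"
```

```text
clock: 12.88
eef_pos: [498.1, 183.5, 8.8]
tool_rot: [-3.141, -0.001, 0.105]
force: [0.1, -0.1, -0.5]
width: 42.7
at [498.1 183.5   8.8] rot [-3.141e+00 -1.000e-03  1.050e-01] t 12.88 w 42.7 F [ 0.1 -0.1 -0.5]
rel [ 1.1 -1.4  0.8] [-0.  -0.1 -0.3]
```

```bash
python3 -m jog '1.5 0 0 0 0 0 0; 3 0 0 0 0 0 0; 4 0 0 0 0 0 0; 4 0 0 0 0 0 0';  python3 -c "
from h import *
grab('wrist','w9');grab('scene','s3')
rel((499,185,8),Rtool(6.3))"
```

```text
clock: 13.38
eef_pos: [499.6, 183.6, 8.7]
tool_rot: [3.141, 0.003, 0.106]
force: [-5.3, -0.9, 4.1]
width: 42.6
at [499.6 183.6   8.7] rot [3.141e+00 3.000e-03 1.060e-01] t 13.47 w 42.4 F [-5.7 -0.1  3.5]
rel [-0.5 -1.5  0.7] [ 0.   0.2 -0.2]
```

View pics/w9.png

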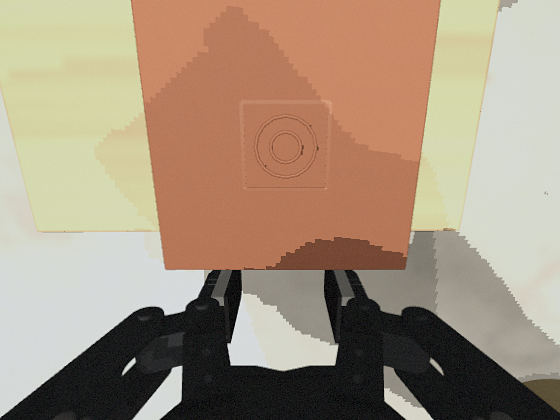

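```bash
cat >> h.py <<'E'
BO=np.array([602.7,211.3]);BY=6.1
def bpt(x,y,z):
    a=np.radians(BY);return (*(BO+x*np.array([np.cos(a),np.sin(a)])+y*np.array([-np.sin(a),np.cos(a)])),z)
def bnow():
    s,T=tool();a=np.radians(BY);q=T[:2,3]-BO;z=T[:3,2]
    print('board xyz',(q[0]*np.cos(a)+q[1]*np.sin(a)).round(1),(-q[0]*np.sin(a)+q[1]*np.cos(a)).round(1),T[2,3].round(1),'tilt',np.degrees(np.arctan2(np.cos(a)*z[0]+np.sin(a)*z[1],-z[2])).round(1),'F',s['force'].round(1))
E
python3 -c "
from h import *
bnow();rel(bpt(-130,-16,30),Rtool(BY,35))"
```

```text
board xyz -105.4 -16.6 8.7 tilt -0.2 F [-5.7 -0.1  3.5]
at [499.6 183.6   8.7] rot [3.141e+00 3.000e-03 1.060e-01] t 13.47 w 42.4 F [-5.7 -0.1  3.5]
rel [-24.6  -0.6 -21.2] [ 0.1 35.2 -0. ]
```

```bash
python3 -m jog '-15 0 0 0 0 0 0; -25 0 -8 0 4 0 0; -25 0 -20 0 11 0 0; -25 0 -21 0 18 0 0; -25 0 -21 0 26 0 0; -25 0 -21 0 32 0 0; -25 0 -21 0 35.2 0 0; -25 0 -21 0 35.2 0 0';  python3 -c "
from h import *
bnow();print(tool()[0]['qpos'].round(3));grab('scene','s4')
rel(bpt(-99.5,-16,5),Rtool(BY,35))"
```

```text
clock: 14.48
eef_pos: [547.2, 220.3, 167.6]
tool_rot: [3.08, -0.423, 0.124]
force: [0.5, -0.6, 0.7]
width: 42.6
board xyz -54.2 14.8 167.6 tilt 24.3 F [ 0.5 -0.6  0.7]
[-0.626  0.52   0.082  2.128  0.967  0.232 -2.941]
at [548.2 221.9 170.1] rot [ 3.083 -0.428  0.125] t 14.53 w 42.8 F [-0.8  0.9  1.7]
rel [-111.3   23.7  132.4] [ 2.9 10.5  1.2]
```

View pics/s4.png

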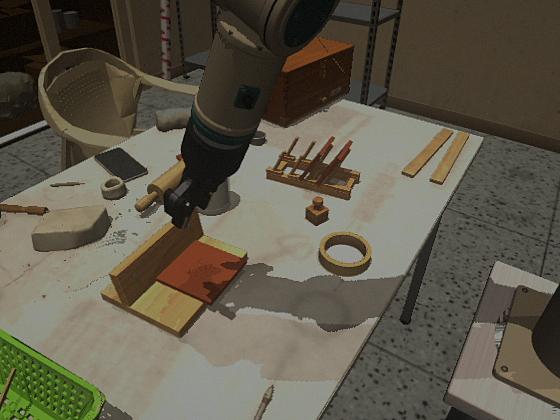

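```bash
cat >> h.py <<'E'
import json
def log():
    s,T=tool(); open('log.jsonl','a').write(json.dumps([list(map(float,s['qpos'])),list(map(float,s['eef_pos'])),list(map(float,s['tool_rot']))])+'\n')
E
python3 -c "
from h import *
log(); bnow()"; python3 -m jog '0 0 0 0 0 0 0; 0 0 0 0 0 0 0'; python3 -c "
from h import *
log(); bnow();print(tool()[0]['qpos'].round(3))
rel(bpt(-60,-16,200),Rtool(BY,0))"
```

```text
board xyz -53.0 16.3 170.1 tilt 24.6 F [-0.8  0.9  1.7]
clock: 14.78
eef_pos: [546.1, 218.5, 165.6]
tool_rot: [3.079, -0.419, 0.123]
force: [0.2, 0.1, 0.4]
width: 42.7
board xyz -55.5 13.2 165.6 tilt 24.1 F [0.2 0.1 0.4]
[-0.622  0.523  0.08   2.13   0.967  0.233 -2.941]
at [546.1 218.5 165.6] rot [ 3.079 -0.419  0.123] t 14.78 w 42.7 F [0.2 0.1 0.4]
rel [  9.4  31.2 -31.6] [  3.3 -24.    0.2]
```

```bash
python3 -m jog '3 8 -8 1 -6 0 0; 6 18 -18 2 -12 0 0; 9 25 -25 3 -18 0 0; 9 31 -32 3.3 -24 0 0; 9 31 -32 3.3 -24 0 0'; python3 -c "
from h import *
log(); bnow();print(tool()[0]['qpos'].round(3))"; python3 -m jog '0 0 0 0 0 10 0; 0 0 0 0 0 20 0; 0 0 -10 8 0 20 0;0 0 -10 8 0 20 0'; python3 -c "
from h import *
log(); bnow();print(tool()[0]['qpos'].round(3))"
python3 -m jog '0 40 0 0 0 0 0; 0 60 0 -8 0 10 0; 0 60 -30 -8 8 20 0'; python3 -c "
from h import *
log(); bnow();print(tool()[0]['qpos'].round(3),tool()[0]['eef_pos'],tool()[0]['tool_rot'])"
```

```text
clock: 15.4
eef_pos: [546.4, 187.7, 200.0]
tool_rot: [3.141, -0.002, 0.105]
force: [-0.1, -0.1, -0.6]
width: 42.7
board xyz -58.5 -17.5 200.0 tilt 0.1 F [-0.1 -0.1 -0.6]
[-0.034  0.609 -0.544  1.751  0.392  0.89  -2.215]
clock: 15.9
eef_pos: [543.7, 186.1, 209.9]
tool_rot: [-3.009, 0.022, -0.242]
force: [-0.2, 0.5, -0.4]
width: 42.5
board xyz -61.3 -18.8 209.9 tilt 1.4 F [-0.2  0.5 -0.4]
[ 0.045  0.571 -0.533  1.796  0.226  0.788 -2.377]
clock: 16.27
eef_pos: [529.3, 126.5, 230.0]
tool_rot: [-3.139, -0.063, -0.552]
force: [1.1, 1.0, 0.3]
width: 42.5
board xyz -82.0 -76.5 230.0 tilt 2.9 F [1.1 1.  0.3]
[-0.075  0.475 -0.349  1.851  0.283  0.822 -2.699] [529.32766353 126.52961105 230.03683671] [-3.1394952  -0.06253321 -0.55180409]
```

```bash
cat > kin.py <<'E'
import numpy as np, json, itertools
from scipy.spatial.transform import Rotation as R
from scipy.optimize import least_squares
def M(Rm,t=(0,0,0)):
    T=np.eye(4);T[:3,:3]=Rm;T[:3,3]=t;return T
rz=lambda a:R.from_euler('z',a).as_matrix(); ry=lambda a:R.from_euler('y',a).as_matrix()
def fk(p,q,sg):
    d,L1,L2,L3,a,b,c1,c7,b0,e,ox=p
    T=M(rz(sg[0]*q[0]+c1),(0,0,0))@M(ry(q[1]),(b0,0,d))@M(rz(sg[1]*q[2]),(0,0,L1))@M(np.eye(3),(a,0,0))@M(ry(q[3]),(-a*0,0,0))@M(np.eye(3),(e,0,0))@M(rz(sg[2]*q[4]),(0,0,L2))@M(ry(q[5]),(b,0,0))@M(rz(sg[3]*q[6]+c7),(ox,0,L3))
    return T
def data():
    D=[json.loads(l) for l in open('log.jsonl')]
    D.append([[1.24620477,0.62936737,0.03846161,1.51839511,-0.02699542,0.99630224,-0.01997685],[166.19302999,-627.72870988,230.36702394],[-3.13963965e+00,4.29e-05,0.2588]])
    return [(np.array(q),np.array(x),R.from_euler('xyz',r).as_matrix()) for q,x,r in D]
def res(p,D,sg):
    o=[]
    for q,x,r in D:
        T=fk(p,q,sg); o+=list(T[:3,3]-x)+list(300*R.from_matrix(T[:3,:3].T@r).as_rotvec())
    return np.array(o)
if __name__=='__main__':
    D=data(); best=None
    for sg in itertools.product([1,-1],repeat=4):
        for c7 in(0,1.57,3.14,-1.57):
          for c1 in (0,):
            r=least_squares(res,[300,400,400,250,0,0,c1,c7,0,0,0],args=(D,sg),max_nfev=60)
            if best is None or r.cost<best[0].cost: best=(r,sg); print(r.cost,sg,r.x.round(2))
    r=least_squares(res,best[0].x,args=(D,best[1])); print(r.cost,r.x.round(2),len(D),res(r.x,D,best[1]).round(1).reshape(-1,6))
    json.dump([r.x.tolist(),best[1]],open('kin.json','w'))
E
python3 kin.py
```

```text
168888.75716783176 (1, 1, 1, 1) [-3.74450e+03 -3.08816e+03 -2.01033e+03 -3.94955e+03  1.65454e+03
  2.61611e+03  6.30000e-01 -8.90000e-01 -1.43226e+03 -5.56622e+03
 -1.45292e+03]
168888.75689108038 (1, 1, 1, 1) [-3.74445e+03 -3.08816e+03 -2.01033e+03 -3.94950e+03  1.65455e+03
  2.61610e+03  6.30000e-01  5.40000e+00 -1.43228e+03 -5.56620e+03
 -1.45293e+03]
141290.0829259787 (-1, 1, 1, -1) [ 5.11990e+02  4.57310e+02  8.51700e+01  5.79980e+02 -3.17730e+02
 -6.42910e+02 -8.00000e-02  3.00000e-01  1.12308e+03  9.22040e+02
  4.36270e+02]
141290.08292449132 (-1, 1, 1, -1) [ 5.11980e+02  4.57310e+02  8.51700e+01  5.79970e+02 -3.17730e+02
 -6.42900e+02 -8.00000e-02  3.00000e-01  1.12307e+03  9.22040e+02
  4.36270e+02]
99142.62875572637 (-1, 1, -1, -1) [ 2.43730e+02  3.90280e+02  1.69590e+02  2.82600e+02 -3.87300e+02
 -2.96480e+02 -2.00000e-02  1.20000e+00  1.06053e+03  5.28550e+02
  3.63540e+02]
42.454476043291265 (-1, -1, -1, -1) [ 3.5708e+02  5.5267e+02  3.8615e+02  3.7175e+02 -1.7910e+01  6.2900e+00
 -4.0000e-02  1.5300e+00  1.0850e+01 -2.5600e+00 -6.0900e+00]
42.454476043291265 [ 3.5708e+02  5.5267e+02  3.8615e+02  3.7175e+02 -1.7910e+01  6.2900e+00
 -4.0000e-02  1.5300e+00  1.0850e+01 -2.5600e+00 -6.0900e+00] 6 [[-0.1 -0.3 -0.2  5.   0.7  0.7]
 [-0.4 -0.3 -0.1  4.9  0.8  0.7]
 [ 0.5 -2.   1.8  0.   0.  -0.4]
 [ 1.9  1.9  1.6 -0.2 -1.6 -0.3]
 [-0.9  0.8 -1.7  0.8 -0.  -0.4]
 [ 2.1  1.3 -1.3 -0.  -0.  -0.4]]
```

```bash
cat > ik.py <<'E'
from kin import *
sg=(-1,-1,-1,-1)
D=data()
f=lambda z:res([z[0],z[1],z[2],z[3],0,0,0,z[4],0,0,0],D,sg)
r=least_squares(f,[360,420,400,370,1.57])
P=[*r.x[:4],0,0,0,r.x[4],0,0,0]
lo=np.array([-3.06,-.37,-1.25,.18,-1.1,.23,-2.94]);hi=np.array([3.06,2.12,1.32,2.47,4.24,1.98,2.94])
def ik(pos,Rt,seeds=30,rng=np.random.default_rng(0),q0=None):
    out=[]
    for k in range(seeds):
        s=q0 if (q0 is not None and k==0) else rng.uniform(lo+.05,hi-.05)
        def g(q):
            T=fk(P,q,sg);return np.r_[T[:3,3]-pos,300*R.from_matrix(T[:3,:3].T@Rt).as_rotvec()]
        u=least_squares(g,np.clip(s,lo+.02,hi-.02),bounds=(lo+.01,hi-.01),max_nfev=80)
        out.append((np.sqrt(2*u.cost),u.x))
        if u.cost<.01 and q0 is not None and k==0:break
    return sorted(out,key=lambda a:a[0])
if __name__=='__main__': print(r.cost,r.x, np.abs(f(r.x)).reshape(-1,6).max(0))
E
python3 ik.py
cat > t.py <<'E'
from h import *; from ik import *
for t in(0,15,20,25,30,35,45):
    for fl in(0,180):
        # flipped: tool turned 180 about own z
        Rt=Rtool(BY,t)@R.from_euler('z',fl,degrees=True).as_matrix()
        o=ik(np.array(bpt(-100,-16,6)),Rt,25); ok=[x for x in o if x[0]<1]
        print(t,fl,len(ok),o[0][0].round(1),[list(x[1].round(2)) for x in ok[:3]])
E
python3 t.py
```

```text
1534.0665312634035 [305.2883763  599.60978874 345.42152532 381.94181061   1.57079645] [2.58561452e+01 2.65397911e+01 1.05667951e+01 3.91496734e-06
 2.35961247e-06 1.81092036e-04]
0 0 10 0.0 [[np.float64(-0.2), np.float64(0.83), np.float64(-0.26), np.float64(2.03), np.float64(0.57), np.float64(0.36), np.float64(-2.38)], [np.float64(-0.39), np.float64(0.81), np.float64(0.06), np.float64(2.03), np.float64(-0.15), np.float64(0.3), np.float64(-1.66)], [np.float64(-0.16), np.float64(0.84), np.float64(-0.34), np.float64(2.03), np.float64(0.7), np.float64(0.39), np.float64(-2.52)]]
0 180 10 0.0 [[np.float64(-0.14), np.float64(0.84), np.float64(-0.38), np.float64(2.03), np.float64(0.75), np.float64(0.41), np.float64(0.57)], [np.float64(-0.08), np.float64(0.86), np.float64(-0.48), np.float64(2.03), np.float64(0.89), np.float64(0.47), np.float64(0.44)], [np.float64(-0.15), np.float64(0.84), np.float64(-0.35), np.float64(2.03), np.float64(0.71), np.float64(0.4), np.float64(0.61)]]
15 0 8 0.0 [[np.float64(-0.75), np.float64(0.89), np.float64(0.62), np.float64(2.31), np.float64(4.21), np.float64(0
[... 909 characters left out ...]
4(2.15), np.float64(0.73), np.float64(2.22)], [np.float64(-0.21), np.float64(0.87), np.float64(-0.4), np.float64(2.4), np.float64(2.36), np.float64(0.6), np.float64(2.02)]]
20 180 9 0.0 [[np.float64(-0.34), np.float64(0.84), np.float64(-0.16), np.float64(2.4), np.float64(2.63), np.float64(0.48), np.float64(-1.39)], [np.float64(-0.26), np.float64(0.85), np.float64(-0.29), np.float64(2.4), np.float64(2.46), np.float64(0.54), np.float64(-1.22)], [np.float64(-0.05), np.float64(0.95), np.float64(-0.72), np.float64(2.4), np.float64(2.1), np.float64(0.8), np.float64(-0.87)]]
25 0 0 6.6 []
25 180 0 6.6 []
30 0 0 25.4 []
30 180 0 25.4 []
35 0 0 43.7 []
35 180 0 43.7 []
45 0 0 77.2 []
45 180 0 77.2 []
```

```bash
sed -i 's/^D=data()/D=data();PF=json.load(open("kin.json"))[0]/; s/^P=\[.*/P=PF/' ik.py
cat > t.py <<'E'
from h import *; from ik import *
def show(name,pos,Rt,n=25):
    o=ik(np.array(pos),Rt,n); ok=[x for x in o if x[0]<1]
    print(name,len(ok),o[0][0].round(1),[[float(v) for v in x[1].round(2)] for x in ok[:3]])
F=lambda fl:R.from_euler('z',fl,degrees=True).as_matrix()
for fl in(0,180):
    for t in(0,10,15,20,25,30,35,40): show((t,fl),bpt(-100,-16,6),Rtool(BY,t)@F(fl))
    for t in(0,20,35): show(('upper',t,fl),bpt(-20,-16,100),Rtool(BY,t)@F(fl))
    show(('grasp',fl),bpt(30,-16,100),Rtool(BY,-10)@F(fl))
    show(('rack',fl),(585,-190,95),Rtool(9.4,26)@F(fl))
E
python3 t.py
```

```text
(0, 0) 7 0.0 [[-0.4, 0.83, 0.02, 1.97, -0.05, 0.34, -1.81], [-0.64, 0.87, 0.4, 1.97, -0.75, 0.45, -1.14], [-0.59, 0.85, 0.32, 1.97, -0.62, 0.41, -1.26]]
(10, 0) 8 0.0 [[-0.05, 0.89, -0.6, 2.14, 1.55, 0.5, 2.91], [0.08, 0.98, -0.82, 2.14, 1.58, 0.7, 2.91], [-0.18, 0.84, -0.38, 2.14, 1.51, 0.32, 2.93]]
(15, 0) 12 0.0 [[-0.68, 0.85, 0.37, 2.22, 4.07, 0.24, 0.27], [-0.15, 0.86, -0.46, 2.22, 1.92, 0.44, 2.51], [-0.33, 0.82, -0.18, 2.22, 2.18, 0.25, 2.21]]
(20, 0) 6 0.0 [[-0.75, 0.88, 0.44, 2.3, 3.73, 0.38, 0.57], [-0.79, 0.89, 0.5, 2.3, 3.83, 0.41, 0.46], [0.21, 1.25, -1.22, 2.29, 1.9, 1.23, 2.66]]
(25, 0) 9 0.0 [[-0.26, 0.89, -0.35, 2.37, 2.46, 0.65, 1.91], [-0.59, 0.87, 0.15, 2.37, 3.06, 0.5, 1.25], [-0.08, 0.97, -0.64, 2.37, 2.25, 0.82, 2.17]]
(30, 0) 3 0.0 [[-0.34, 0.93, -0.28, 2.44, 2.61, 0.81, 1.71], [-0.61, 0.91, 0.14, 2.44, 3.01, 0.7, 1.25], [-0.62, 0.92, 0.15, 2.44, 3.02, 0.7, 1.24]]
(35, 0) 0 9.7 []
(40, 0) 0 24.9 []
('upper', 0, 0) 6 0.0 [[-0.31, 0.74, -0.08, 1.73, 0.09, 0.68, -1.9], [0.14, 0.94, -0.94, 1.72, 0.91, 0.98, -2.62], [-0.02, 0.82, -0.6, 1.72, 0.62, 0.8, -2.38]]
('up
[... 1477 characters left out ...]
1, 1.0], [-0.46, 0.75, 0.17, 1.72, -0.19, 0.68, 1.49]]
('upper', 20, 180) 16 0.0 [[-0.01, 0.75, -0.64, 2.07, 1.48, 0.52, -0.12], [-0.01, 0.75, -0.64, 2.07, 1.48, 0.52, -0.12], [-0.27, 0.67, -0.22, 2.07, 1.29, 0.24, 0.01]]
('upper', 35, 180) 10 0.0 [[-0.12, 0.77, -0.54, 2.3, 2.29, 0.71, -0.99], [-0.48, 0.7, 0.01, 2.31, 2.75, 0.48, -1.54], [-0.17, 0.75, -0.46, 2.3, 2.34, 0.66, -1.05]]
('grasp', 180) 10 0.0 [[-0.06, 0.95, -0.56, 1.38, 0.45, 1.11, 0.99], [-0.45, 0.9, 0.26, 1.38, -0.26, 1.07, 1.55], [-0.21, 0.9, -0.24, 1.38, 0.17, 1.05, 1.2]]
('rack', 180) 12 0.0 [[0.89, 0.81, -0.73, 2.12, 1.75, 0.25, 0.47], [0.88, 0.81, -0.73, 2.12, 1.75, 0.24, 0.47], [0.89, 0.82, -0.74, 2.12, 1.74, 0.26, 0.48]]
```

```bash
python3 -m jog '0 0 0 0 0 -10 0; 0 0 0 0 0 -20 0; 0 0 0 0 0 -30 0; 0 0 0 0 0 -40 0; 0 0 0 0 0 -50 0; 0 0 0 0 0 -60 0; 0 0 0 0 0 -70 0; 0 0 0 0 0 -80 0' >/dev/null;  python3 -m jog '0 0 0 0 0 -10 0; 0 0 0 0 0 -20 0; 0 0 0 0 0 -30 0; 0 0 0 0 0 -40 0; 0 0 0 0 0 -50 0; 0 0 0 0 0 -60 0; 0 0 0 0 0 -70 0; 0 0 0 0 0 -80 0'; python3 -c "
from h import *
log(); bnow();print(tool()[0]['qpos'].round(3))
rel(bpt(-125,-16,110),Rtool(BY+180))"
```

```text
clock: 18.27
eef_pos: [529.2, 129.0, 231.9]
tool_rot: [3.114, 0.058, 2.255]
force: [0.2, -0.3, -0.3]
width: 42.8
board xyz -81.8 -74.1 231.9 tilt 3.1 F [ 0.2 -0.3 -0.3]
[ 0.359  0.67  -1.095  1.84   0.755  1.061 -0.355]
at [529.2 129.  231.9] rot [3.114 0.058 2.255] t 18.27 w 42.8 F [ 0.2 -0.3 -0.3]
rel [ 79.2  -7.7 117.3] [ -0.2   3.8 -56.8]
```

```bash
python3 -m jog '10 0 10 0 0 -10 0; 20 -2 30 0 1 -20 0; 30 -3 45 0 1 -30 0; 45 -5 65 0 2 -40 0; 60 -6 85 0 3 -50 0; 79 -8 105 0 4 -57 0; 79 -8 117 0 4 -57 0; 79 -8 117 0 4 -57 0'; python3 -c "
from h import *
log(); bnow();print(tool()[0]['qpos'].round(3))
rel(bpt(-125,-16,80),Rtool(BY,15)@R.from_euler('z',180,degrees=True).as_matrix())"
```

```text
clock: 19.27
eef_pos: [480.6, 181.0, 110.2]
tool_rot: [-3.14, -0.005, -3.041]
force: [0.5, -0.2, 1.0]
width: 42.7
board xyz -124.6 -17.1 110.2 tilt -0.3 F [ 0.5 -0.2  1. ]
[ 0.268  0.917 -1.158  1.983  1.031  1.009  0.26 ]
at [480.6 181.  110.2] rot [-3.14  -0.005 -3.041] t 19.27 w 42.7 F [ 0.5 -0.2  1. ]
rel [ 0.2  1.2 30.2] [ -0.1 -15.3  -0.3]
```

```bash
python3 -m jog '0 0 0 0 -5 0 0; 0 0 5 0 -12 0 0; 0 1 10 0 -20 0 0; 0 1 20 0 -26 0 0; 0 1 30 0 -28 0 0; 0 1 30 0 -28 0 0'; python3 -c "
from h import *
log(); bnow();print(tool()[0]['qpos'].round(3))
rel(bpt(-116,-16,5),Rtool(BY,28)@R.from_euler('z',180,degrees=True).as_matrix())"
```

```text
clock: 20.02
eef_pos: [479.8, 182.1, 80.7]
tool_rot: [-3.141, 0.482, -3.039]
force: [-0.1, 0.1, -0.3]
width: 42.8
board xyz -125.3 -15.9 80.7 tilt 27.6 F [-0.1  0.1 -0.3]
[ 0.071  0.881 -0.983  2.428  1.967  0.98  -0.767]
at [479.8 182.1  80.7] rot [-3.141  0.482 -3.039] t 20.02 w 42.8 F [-0.1  0.1 -0.3]
rel [26.9  0.  71.4] [-0.1 -0.4 -0.2]
```

```bash
python3 -c "
from h import *
rel(bpt(-116,-16,6),Rtool(BY,25)@R.from_euler('z',180,degrees=True).as_matrix())"
```

```text
at [479.8 182.1  80.7] rot [-3.141  0.482 -3.039] t 20.02 w 42.8 F [-0.1  0.1 -0.3]
rel [26.4  0.  70.5] [-0.1  2.6 -0.2]
```

```bash
python3 -m jog '8 0 22 0 1 0 0; 16 0 44 0 2 0 0; 24 0 62 0 2.6 0 0; 26 0 70 0 2.6 0 0; 26 0 70 0 2.6 0 0'; python3 -c "
from h import *
log(); bnow();print(tool()[0]['qpos'].round(3)); grab('scene','s5'); grab('wrist','w10')
rel(bpt(-100,-16,5),Rtool(BY,25)@R.from_euler('z',180,degrees=True).as_matrix())"
```

```text
clock: 20.65
eef_pos: [490.9, 182.9, 7.4]
tool_rot: [-3.141, 0.439, -3.042]
force: [0.0, -0.7, -0.3]
width: 42.8
board xyz -114.2 -16.4 7.4 tilt 25.2 F [ 0.  -0.7 -0.3]
[ 0.059  1.056 -0.913  2.378  2.085  1.029 -0.784]
at [490.6 183.1   7.9] rot [ 3.141  0.44  -3.041] t 20.75 w 42.7 F [-0.6 -0.5  0.1]
rel [-11.8   0.2   8.8] [-0.1  0.2 -0.3]
```

View pics/s5.png

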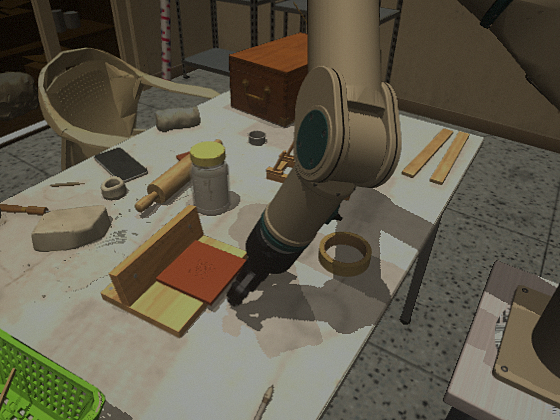

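View pics/w10.png

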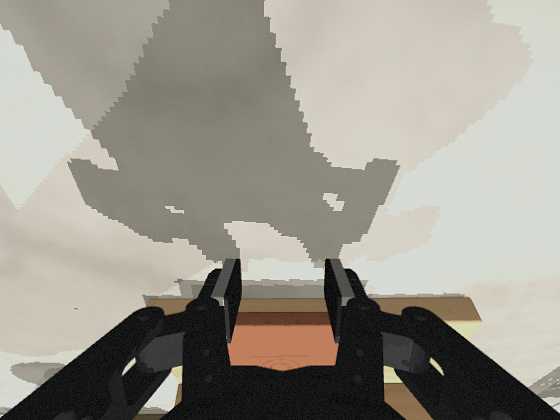

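```bash
python3 -m jog '-4 0 5 0 0 0 0; -8 0 7 0 0 0 0; -11 0 8.5 0 0 0 0; -12 0 9 0 0 0 0; -12 0 9 0 0 0 0'; python3 -c "
from h import *
bnow();bnow()"
```

```text
clock: 21.38
eef_pos: [504.7, 184.5, 4.0]
tool_rot: [-3.141, 0.438, -3.04]
force: [-0.1, 0.1, 0.4]
width: 42.4
board xyz -100.3 -16.3 4.0 tilt 25.1 F [-0.1  0.1  0.4]
board xyz -100.3 -16.3 4.0 tilt 25.1 F [-0.1  0.1  0.4]
```

Continue +x until contact.

```bash
python3 -m jog '-1.8 0 0.8 0 0 0 0; -3.6 0 1.7 0 0 0 0; -4.5 0 2.1 0 0 0 0;-4.5 0 2.1 0 0 0 0'; python3 -c "
from h import *
bnow()"
```

```text
clock: 21.88
eef_pos: [506.0, 184.8, 2.9]
tool_rot: [3.141, 0.432, -3.038]
force: [-7.5, -0.6, 1.7]
width: 42.4
board xyz -98.9 -16.1 2.9 tilt 24.7 F [-7.5 -0.6  1.7]
```

```bash
python3 -m jog '-1.5 0 -3 0 0 0 0; -3 0 -5.7 0 0 0 0; -4.4 0 -8.5 0 0 0 0; -6 0 -11.2 0 0 0 0; -7.8 0 -14 0 0 0 0; -9.6 0 -16.6 0 0 0 0;  -9.6 0 -16.6 0 0 0 0'; python3 -c "
from h import *
bnow(); grab('scene','s6'); grab('wrist','w11')"
```

```text
clock: 22.75
eef_pos: [507.6, 184.8, 22.0]
tool_rot: [3.142, 0.432, -3.038]
force: [-8.8, -1.5, 0.1]
width: 42.7
board xyz -97.3 -16.3 22.0 tilt 24.7 F [-8.8 -1.5  0.1]
```

View pics/s6.png

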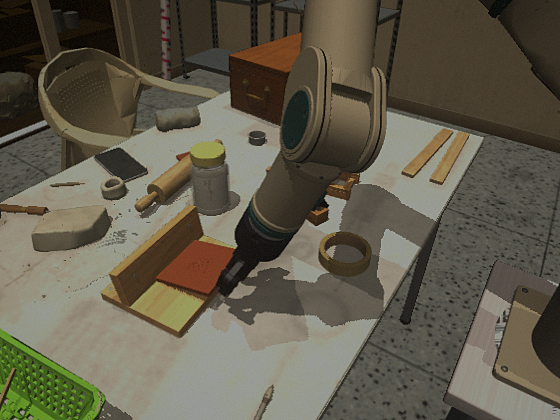

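View pics/w11.png

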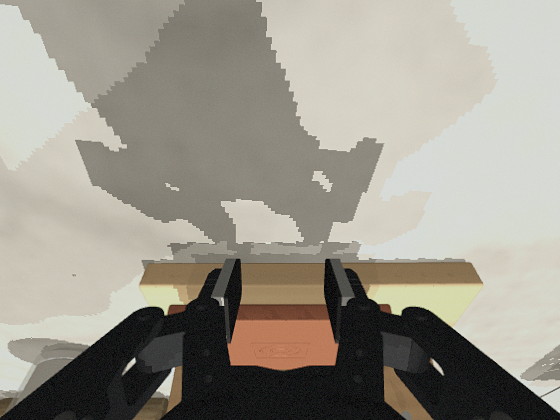

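```bash
cat >> h.py <<'E'
def tileplane(box,name='wrist',save=None,zmin=22):
    d=grab(name,save);P=cloud(d);i=d['image'].astype(float)
    r0,r1,c0,c1=box; m=np.zeros(P.shape[:2],bool);m[r0:r1,c0:c1]=1
    m&=np.isfinite(P[...,2])&(i[...,0]>1.5*i[...,1])&(P[...,2]>zmin); p=P[m]
    for _ in range(5):
        c=np.median(p,0) if _==0 else p.mean(0); u=np.linalg.svd(p-c,full_matrices=False)[2][2]; e=np.abs((p-c)@u); p=p[e<max(1.5,2*np.median(e))]
    a=np.radians(BY); q=p[:,:2]-BO; bx=q@[np.cos(a),np.sin(a)]; by=q@[-np.sin(a),np.cos(a)]
    n=np.array([u[0]*np.cos(a)+u[1]*np.sin(a),-u[0]*np.sin(a)+u[1]*np.cos(a),u[2]]); n*=np.sign(n[2]) 
    print('n pts',len(p),'normal(board)',n.round(3),'tilt',np.degrees(np.arctan2(-n[0],n[2])).round(1),'bx',bx.min().round(1),bx.max().round(1),'by',by.min().round(1),by.max().round(1),'z',p[:,2].min().round(1),p[:,2].max().round(1)); return p
E
python3 -c "
from h import *
tileplane((315,365,235,335)); tileplane((180,300,130,245),'scene')"
```

```text
n pts 3694 normal(board) [0.173 0.    0.985] tilt -10.0 bx -101.1 1.2 by -50.4 21.0 z 29.3 48.8
n pts 2142 normal(board) [0.177 0.007 0.984] tilt -10.2 bx -91.4 19.0 by -96.0 38.3 z 24.2 45.8
```

```bash
python3 -m jog '-3 0 -4 0 0 0 0; -5.9 0 -7.6 0 0 0 0; -9 0 -11.3 0 0 0 0; -12.3 0 -14.7 0 0 0 0; -15.8 0 -18 0 0 0 0; -19.4 0 -21.2 0 0 0 0; -23.1 0 -24.2 0 0 0 0; -27 0 -27 0 0 0 0'; python3 -c "
from h import *
bnow(); tileplane((150,300,130,250),'scene','s7')"
```

```text
clock: 23.95
eef_pos: [523.2, 186.6, 58.9]
tool_rot: [-3.141, 0.437, -3.039]
force: [-3.6, -0.1, -0.3]
width: 43.0
board xyz -81.6 -16.1 58.9 tilt 25.0 F [-3.6 -0.1 -0.3]
n pts 1088 normal(board) [0.551 0.005 0.834] tilt -33.5 bx -75.7 18.8 by -72.9 39.6 z 24.0 87.2
```

View pics/s7.png

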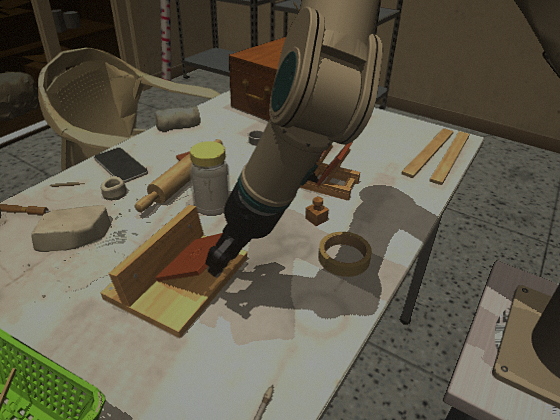

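```bash
python3 -m jog '-6 0 -2.8 0 0 0 0; -11.8 0 -5.5 0 0 0 0; -16.2 0 -7.5 0 0 0 0; -20.7 0 -9.2 0 0 0 0; -25.3 0 -10.7 0 0 0 0; -29.9 0 -12.1 0 0 0 0; -34.6 0 -13.2 0 0 0 0; -39.3 0 -14.1 0 0 0 0'; python3 -c "
from h import *
bnow(); tileplane((150,300,130,250),'scene','s8')"
```

```text
clock: 25.0
eef_pos: [554.0, 189.4, 88.6]
tool_rot: [-3.141, 0.439, -3.04]
force: [-0.8, -0.5, -0.4]
width: 42.8
board xyz -50.7 -16.6 88.6 tilt 25.1 F [-0.8 -0.5 -0.4]
n pts 197 normal(board) [0.803 0.227 0.551] tilt -55.6 bx -79.2 24.1 by -95.3 42.8 z 23.1 156.3
```

View pics/s8.png

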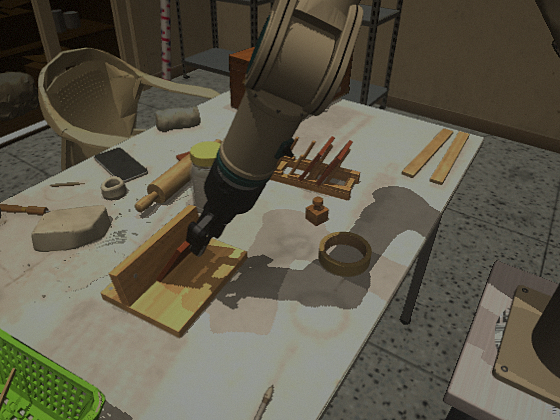

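```bash
python3 -m jog '-4.5 0 -0.2 0 0 0 0; -8.9 0 -0.2 0 0 0 0; -13.5 0 0.2 0 0 0 0; -18 0 0.7 0 0 0 0; -22.5 0 1.6 0 0 0 0; -26.9 0 2.6 0 0 0 0; -31.3 0 4 0 0 0 0; -35.6 0 5.6 0 0 0 0'; python3 -c "
from h import *
bnow(); grab('scene','s9')"
```

```text
clock: 26.05
eef_pos: [588.4, 193.0, 98.5]
tool_rot: [-3.141, 0.439, -3.04]
force: [1.0, -0.7, 0.2]
width: 43.0
board xyz -16.1 -16.7 98.5 tilt 25.1 F [ 1.  -0.7  0.2]
```

View pics/s9.png

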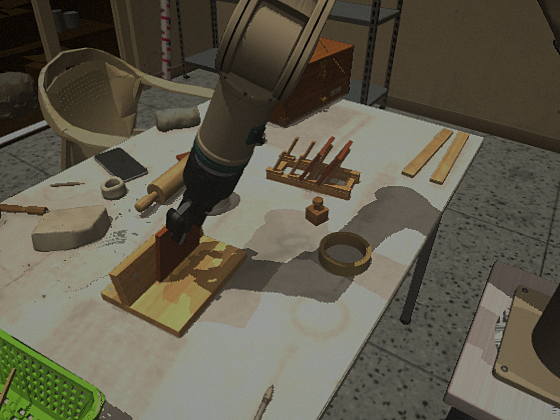

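```bash
python3 -m jog '-3.6 0 1.7 0 0 0 0; -7.2 0 3.4 0 0 0 0; -10.9 0 5.1 0 0 0 0; -14.5 0 6.8 0 0 0 0; -17.2 0 8 0 0 0 0; -20 0 9.3 0 0 0 0; -22.5 0 10.5 0 0 0 0; -22.5 0 10.5 0 0 0 0'; python3 -c "
from h import *
bnow(); grab('scene','s10')"
```

```text
clock: 27.1
eef_pos: [613.0, 195.5, 98.5]
tool_rot: [-3.141, 0.439, -3.04]
force: [-0.5, -0.2, 0.2]
width: 42.7
board xyz 8.5 -16.8 98.5 tilt 25.1 F [-0.5 -0.2  0.2]
```

View pics/s10.png

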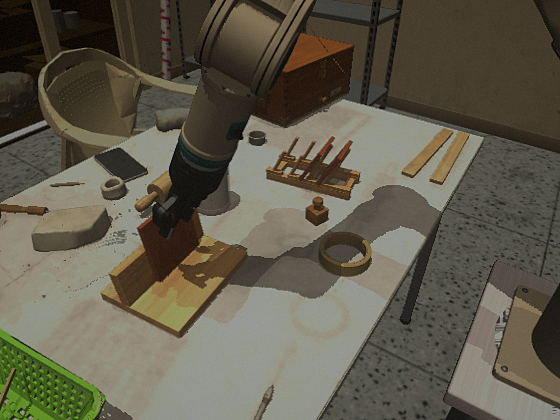

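```bash
python3 -m jog '-2 0 1 0 0 0 0; -4 0 1.9 0 0 0 0; -6 0 2.8 0 0 0 0; -8 0 3.7 0 0 0 0'; python3 -c "
from h import *
bnow()"
```

```text
clock: 27.65
eef_pos: [621.3, 196.4, 98.4]
tool_rot: [-3.141, 0.438, -3.04]
force: [-0.6, 0.1, -0.1]
width: 42.9
board xyz 16.9 -16.8 98.4 tilt 25.1 F [-0.6  0.1 -0.1]
```

```bash
python3 -m jog '-2 0 1 0 0 0 0; -4 0 1.9 0 0 0 0; -4 0 1.9 0 0 0 0'; python3 -c "
from h import *
bnow()
d=grab('scene','s11'); P=cloud(d)
i=d['image'].astype(float)
m=np.zeros(P.shape[:2],bool); m[200:300,135:200]=1
a=np.radians(BY);q=P[...,:2]-BO;bx=q@[np.cos(a),np.sin(a)];by=q@[-np.sin(a),np.cos(a)]
m&=(i[...,0]>1.9*i[...,1])&(P[...,2]>22)&(bx>-15)&(bx<50)
p=np.stack([bx[m],by[m],P[...,2][m]],1);c=np.median(p,0);u=np.linalg.svd(p-c)[2][2];print(m.sum(),c,u,p.min(0),p.max(0))
"
```

```text
clock: 28.02
eef_pos: [626.4, 196.9, 98.7]
tool_rot: [-3.141, 0.439, -3.04]
force: [0.2, 0.2, 0.4]
width: 42.9
board xyz 22.0 -16.9 98.7 tilt 25.2 F [0.2 0.2 0.4]
1071 [10.59513583 -7.34988493 69.70031912] [-0.87338279  0.00979896  0.48693581] [-14.95602216 -69.77354346  22.35376132] [ 41.12870377  40.46134013 142.22749685]
```

View pics/s11.png

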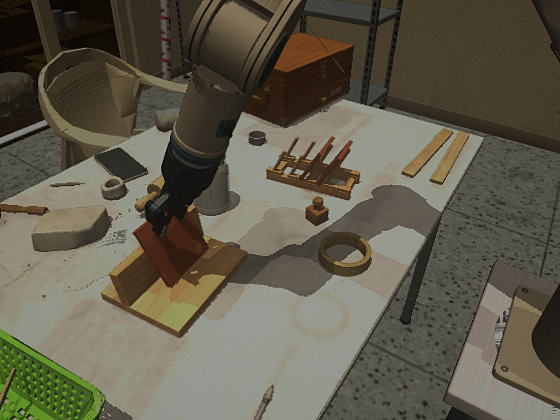

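```bash
python3 -m jog '4 0 -2 0 0 0 0; 8 0 -4 0 0 0 0; 12 0 -6 0 0 0 0; 16 0 -8 0 0 0 0; 20 0 -10 0 0 0 0; 25 0 -12 0 0 0 0; 30 0 -14 0 0 0 0'
cat >> h.py <<'E'
def uptile(save=None,box=(190,300,125,215)):
    d=grab('scene',save); P=cloud(d); i=d['image'].astype(float)
    m=np.zeros(P.shape[:2],bool); m[box[0]:box[1],box[2]:box[3]]=1
    a=np.radians(BY);q=P[...,:2]-BO;bx=q@[np.cos(a),np.sin(a)];by=q@[-np.sin(a),np.cos(a)]
    m&=(i[...,0]>1.9*i[...,1])&(P[...,2]>22)&(bx>-60)&(bx<70)
    p=np.stack([bx[m],by[m],P[...,2][m]],1)
    for k in range(6):
        c=np.median(p,0) if k==0 else p.mean(0);u=np.linalg.svd(p-c,full_matrices=False)[2][2]
        e=np.abs((p-c)@u); p=p[e<max(1.5,2.5*np.median(e))]
    u*=-np.sign(u[0]); print(len(p),'mean',c.round(1),'normal',u.round(3),'lean',np.degrees(np.arctan2(u[2],-u[0])).round(1),p.min(0).round(1),p.max(0).round(1))
E
python3 -c "
from h import *
bnow(); uptile('s12')"
```

```text
clock: 28.95
eef_pos: [592.6, 193.5, 98.5]
tool_rot: [-3.141, 0.439, -3.04]
force: [-0.2, 0.1, 0.1]
width: 42.8
board xyz -11.9 -16.7 98.5 tilt 25.1 F [-0.2  0.1  0.1]
1464 mean [ 8.8 -6.1 66.6] normal [-0.871  0.009  0.491] lean 29.4 [-16.7 -68.8  22. ] [ 38.9  40.4 118.6]
```

View pics/s12.png

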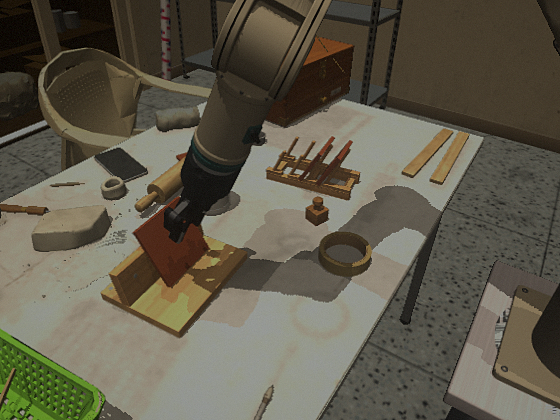

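```bash
python3 -m jog '15 0 -7 0 0 0 0; 30 0 -14 0 0 0 0; 38 0 3 0 0 0 0; 46 0 20 0 0 0 0; 54 0 37 0 0 0 0; 60 0 50 0 0 0 0; 62 0 54.5 0 0 0 0; 62 0 54.5 0 0 0 0'; python3 -c "
from h import *
bnow(); print(tool()[0]['qpos'].round(2))"
```

```text
clock: 30.0
eef_pos: [560.1, 190.2, 22.7]
tool_rot: [-3.141, 0.438, -3.04]
force: [-0.5, 0.3, 0.5]
width: 42.6
board xyz -44.6 -16.4 22.7 tilt 25.1 F [-0.5  0.3  0.5]
[ 0.1   1.   -0.87  2.21  1.98  0.87 -0.56]
```

```bash
python3 -m jog '-9 0 4.2 0 0 0 0; -18 0 8.4 0 0 0 0; -21.7 0 10.2 0 0 0 0; -24.5 0 11.4 0 0 0 0; -27.2 0 12.7 0 0 0 0; -29.9 0 14 0 0 0 0; -32.6 0 15.2 0 0 0 0; -32.6 0 15.2 0 0 0 0'; python3 -c "
from h import *
bnow(); uptile('s13')"
```

```text
clock: 31.0
eef_pos: [595.8, 194.0, 22.9]
tool_rot: [3.141, 0.438, -3.04]
force: [-1.4, -0.3, 0.5]
width: 42.9
board xyz -8.7 -16.4 22.9 tilt 25.1 F [-1.4 -0.3  0.5]
1036 mean [18.4 -7.4 83.1] normal [-0.941  0.007  0.338] lean 19.8 [ -3.8 -68.   22.8] [ 34.8  40.4 125.3]
```

View pics/s13.png

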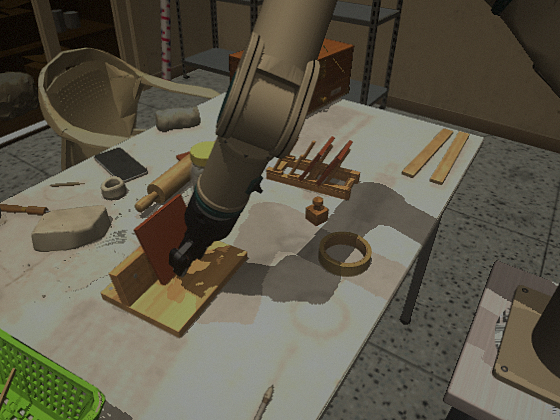

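Works: lean 19.8°. Push on.

```bash
python3 -m jog '-2 0 0.9 0 0 0 0; -4 0 1.8 0 0 0 0; -5.5 0 2.6 0 0 0 0; -7 0 3.3 0 0 0 0; -8 0 3.7 0 0 0 0; -8 0 3.7 0 0 0 0'; python3 -c "
from h import *
bnow(); uptile('s14')"
```

```text
clock: 31.8
eef_pos: [605.1, 194.5, 23.0]
tool_rot: [-3.141, 0.439, -3.04]
force: [-1.1, -0.3, -0.8]
width: 42.7
board xyz 0.6 -17.0 23.0 tilt 25.2 F [-1.1 -0.3 -0.8]
317 mean [20.6 -8.5 94.8] normal [-0.982  0.018  0.189] lean 10.9 [  6.6 -68.7  22. ] [ 29.1  40.6 128.6]
```

```bash
python3 -m jog '-1 0 0.5 0 0 0 0; -2 0 0.9 0 0 0 0; -2 0 0.9 0 0 0 0'; python3 -c "
from h import *
bnow()"; python3 -m jog '5 0 -2.3 0 0 0 0; 15 0 -7 0 0 0 0; 30 0 -14 0 0 0 0; 45 0 -25 0 0 0 0; 45 0 -65 0 0 0 0; 40 0 -110 0 0 0 0; 30 0 -140 0 0 0 0; 30 0 -140 0 0 0 0';python3 -c "
from h import *
bnow(); uptile('s15');print(tool()[0]['qpos'].round(2)); rel(bpt(33,-14,185),Rtool(BY,-10)@R.from_euler('z',180,degrees=True).as_matrix())"
```

```text
clock: 32.22
eef_pos: [605.7, 194.7, 22.9]
tool_rot: [-3.141, 0.437, -3.039]
force: [-5.9, -2.1, 3.2]
width: 42.8
board xyz 1.2 -16.8 22.9 tilt 25.0 F [-5.9 -2.1  3.2]
clock: 33.22
eef_pos: [521.5, 186.9, 139.7]
tool_rot: [3.141, 0.444, -3.039]
force: [0.2, -1.1, 0.0]
width: 42.7
board xyz -83.3 -15.6 139.7 tilt 25.4 F [ 0.2 -1.1  0. ]
198 mean [ 21.5 -22.   97.8] normal [-0.982  0.012  0.188] lean 10.8 [  6.9 -67.5  22.3] [ 29.3  39.9 129.2]
[ 0.14  0.72 -0.96  2.26  1.67  0.76 -0.4 ]
at [521.2 186.2 138.2] rot [-3.141  0.441 -3.04 ] t 33.27 w 42.3 F [0.2 1.3 0.2]
rel [-125.5    2.9    7.6] [-0.1 35.3 -0.3]
```

View pics/s15.png

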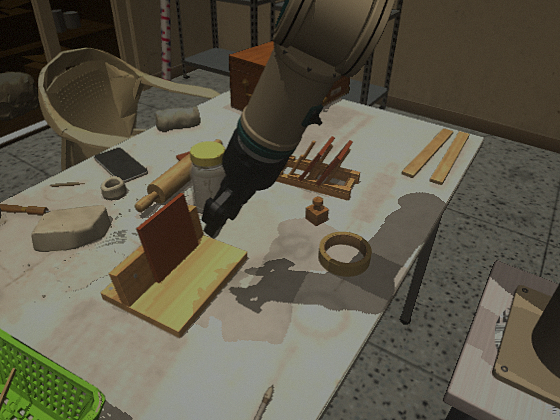

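```bash
python3 -m jog '-10 0 -30 0 5 0 0.1; -30 1 -40 0 12 0 0.1; -50 1 -40 0 20 0 0.1; -75 2 -30 0 28 0 0.1; -100 3 -15 0 34 0 0.1; -120 3 0 0 35.8 0 0.1; -125 3 7 0 35.8 0 0.1; -125 3 7 0 35.8 0 0.1'; python3 -c "
from h import *
bnow(); print(tool()[0]['qpos'].round(2)); rel(bpt(37,-14,158),Rtool(BY,-10.5)@R.from_euler('z',180,degrees=True).as_matrix()); rel(bpt(26,-14,98.5),Rtool(BY,-10.5)@R.from_euler('z',180,degrees=True).as_matrix())
d=grab('wrist','w12')"
```

```text
clock: 34.28
eef_pos: [634.6, 200.9, 182.1]
tool_rot: [-3.14, -0.189, -3.039]
force: [-0.5, -0.9, 0.4]
width: 46.8
board xyz 30.6 -13.8 182.1 tilt -10.8 F [-0.5 -0.9  0.4]
[ 0.12  0.98 -1.    1.29  0.68  1.42  0.82]
at [634.6 200.9 182.1] rot [-3.14  -0.189 -3.039] t 34.27 w 46.8 F [-0.5 -0.9  0.4]
rel [-10.8  -0.2  22.5] [-0.  -0.3 -0.2]
at [634.6 200.9 182.1] rot [-3.14  -0.189 -3.039] t 34.27 w 46.8 F [-0.5 -0.9  0.4]
rel [-11.1  -0.1  83. ] [-0.  -0.3 -0.2]
```

View pics/w12.png

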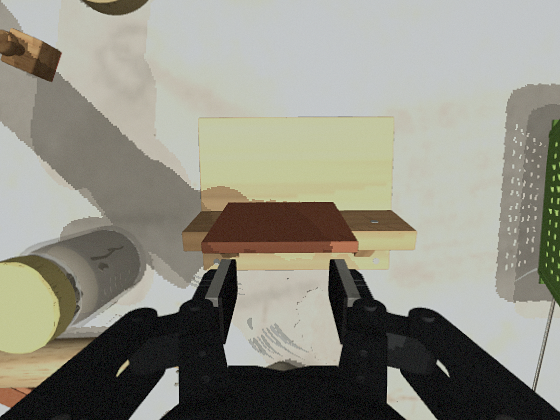

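```bash
cat > t2.py <<'E'
from h import *; from ik import *
q0=tool()[0]['qpos']
F=lambda fl:R.from_euler('z',fl,degrees=True).as_matrix()
for w in(90,-90):
    q=np.array(q0)+[0,0,0,0,0,0,-np.radians(w)]
    Rg=Rtool(BY,-10.5)@F(180)@F(w); Rr=Rtool(9.4,26)@F(180)@F(w)
    for nm,p,Rt in(('grasp',bpt(26,-14,98.5),Rg),('lift',bpt(26,-14,230),Rg),('mid',(560,0,230),Rtool(9.4,0)@F(180)@F(w)),('rackhi',(560,-190,190),Rr),('rack',(585,-190,95),Rr)):
        o=ik(np.array(p),Rt,1,q0=q); q=o[0][1]; print(w,nm,o[0][0].round(2),q.round(2))
E
python3 t2.py
```

```text
90 grasp 0.07 [ 0.08  1.07 -0.93  1.38  0.75  1.26 -0.81]
90 lift 0.0 [ 0.05  0.88 -0.85  1.27  0.54  1.41 -0.67]
90 mid 1.24 [ 0.47  0.63 -0.85  1.76  0.55  1.01 -0.42]
90 rackhi 0.76 [ 0.96  0.59 -0.77  2.11  0.73  0.24 -0.15]
90 rack 22.29 [ 0.87  0.8  -0.7   2.03  1.09  0.25 -0.45]
-90 grasp 0.08 [ 0.09  1.07 -0.94  1.38  0.75  1.27  2.33]
-90 lift 0.81 [ 0.07  0.91 -0.93  1.28  0.6   1.43  2.43]
-90 mid 0.08 [ 0.54  0.68 -0.99  1.76  0.65  1.07  2.62]
-90 rackhi 4.06 [ 1.12  0.72 -1.08  2.09  1.13  0.46  2.61]
-90 rack 0.62 [ 0.88  0.81 -0.72  2.12  1.77  0.24  2.02]
```

```bash
python3 -m jog '-5 0 0 0 0 10 0; -11 0 0 0 0 20 0; -11 0 0 0 0 30 0; -11 0 0 0 0 40 0; -11 0 0 0 0 50 0; -11 0 0 0 0 60 0; -11 0 0 0 0 70 0; -11 0 0 0 0 80 0'; python3 -m jog '0 0 0 0 0 10 0; 0 0 0 0 0 10 0';python3 -c "
from h import *
bnow(); print(tool()[0]['qpos'].round(2)); F=R.from_euler('z',270,degrees=True).as_matrix()
rel(bpt(26,-14,97.5),Rtool(BY,-10.5)@F)
d=grab('wrist','w13')"
```

```text
clock: 35.33
eef_pos: [645.4, 201.8, 182.6]
tool_rot: [-2.958, -0.03, 1.839]
force: [0.3, 0.6, -0.2]
width: 42.7
clock: 35.58
eef_pos: [645.7, 202.0, 182.7]
tool_rot: [-2.956, 0.001, 1.675]
force: [-0.1, -0.8, -0.4]
width: 42.7
board xyz 41.7 -13.8 182.7 tilt -10.7 F [-0.1 -0.8 -0.4]
[-0.03  0.89 -0.62  1.26  0.41  1.31 -0.54]
at [645.7 202.  182.7] rot [-2.956e+00  1.000e-03  1.675e+00] t 35.58 w 42.7 F [-0.1 -0.8 -0.4]
rel [-0.1  0.3 86.6] [-0.2  0.  -0.1]
```

View pics/w13.png

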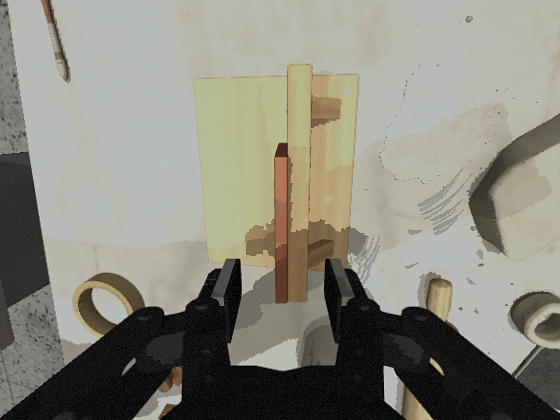

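```bash
python3 -m jog '0 0 20 0 0 0 0; 0 0 45 0 0 0 0; 0 0 65 0 0 0 0; 0 0 78 0 0 0 0; 0 0 85 0 0 0 0; 0 0 85 0 0 0 0; 0 0 85 0 0 0 -0.3; 0 0 85 0 0 0 -0.3'; python3 -c "
from h import *
bnow();log();print(tool()[0]['width'])
uptile('s16')
F=R.from_euler('z',270,degrees=True).as_matrix()
rel(bpt(26,-14,97.5),Rtool(BY,-10.5)@F)
grab('wrist','w14')"
```

```text
clock: 36.62
eef_pos: [631.5, 200.6, 98.9]
tool_rot: [-2.957, -0.0, 1.672]
force: [-0.2, -0.2, 0.5]
width: 30.0
board xyz 27.5 -13.7 98.9 tilt -10.6 F [-0.2 -0.2  0.5]
29.992856637507185
245 mean [ 19.4 -13.   87.8] normal [-0.984  0.012  0.179] lean 10.3 [  6.5 -68.3  22.3] [ 28.2  40.9 128.8]
at [631.4 200.5  98.7] rot [-2.956  0.     1.672] t 36.67 w 30.0 F [ 0.2  0.1 -0.4]
rel [-0.2 -1.2  1.5] [-0.1 -0.  -0.3]
```

View pics/w14.png

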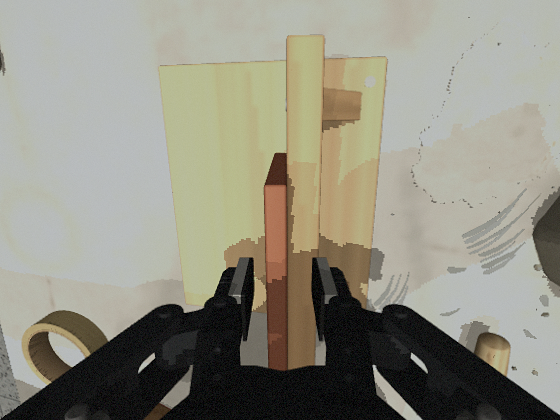

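View pics/s16.png

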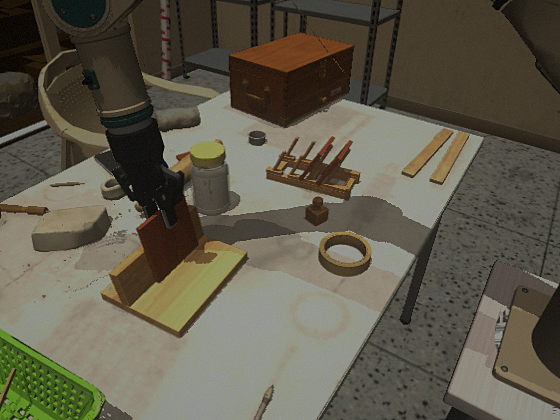

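```bash
python3 -m jog '0 -1.5 0.5 0 0 0 -0.3; 0 -1.5 0.5 0 0 0 -0.6; 0 -1.5 0.5 0 0 0 -1; 0 -1.5 0.5 0 0 0 -1; 0 -1.5 0.5 0 0 0 -1'; python3 -c "
from h import *
bnow();print(tool()[0]['width'])"
```

```text
clock: 37.35
eef_pos: [629.2, 200.2, 98.0]
tool_rot: [-2.955, 0.0, 1.672]
force: [-0.8, 0.2, 1.4]
width: 8.1
board xyz 25.2 -13.8 98.0 tilt -10.7 F [-0.8  0.2  1.4]
8.148090372630064
```

```bash
python3 -m jog '0 0 -4 0 0 0 -1; 0 0 -12 0 0 0 -1; 0 0 -25 0 0 0 -1; 0 0 -45 0 0 0 -1; 0 0 -70 0 0 0 -1; 0 0 -95 0 0 0 -1; 0 0 -115 0 0 0 -1; 0 0 -125 0 0 0 -1'; python3 -c "
from h import *
bnow();s=tool()[0];print(s['width'],s['qpos'].round(2)); grab('scene','s17')
F=R.from_euler('z',270,degrees=True).as_matrix()
rel((560,0,225),Rtool(9.4,5)@F)
rel((545,-190,225),Rtool(9.4,26)@F)"
```

```text
clock: 38.35
eef_pos: [653.7, 203.1, 223.0]
tool_rot: [-2.959, -0.001, 1.672]
force: [-0.5, 0.0, -1.6]
width: 8.2
board xyz 49.8 -13.6 223.0 tilt -10.5 F [-0.5  0.  -1.6]
8.204278671550238 [-0.03  0.86 -0.63  1.2   0.39  1.39 -0.53]
at [653.9 203.2 223.6] rot [-2.959e+00 -1.000e-03  1.672e+00] t 38.4 w 7.9 F [ 0.2  0.2 -0.2]
rel [-192.7 -112.3   19. ] [-15.4  -0.2  -3.6]
at [653.9 203.2 223.6] rot [-2.959e+00 -1.000e-03  1.672e+00] t 38.4 w 7.9 F [ 0.2  0.2 -0.2]
rel [-380.2 -145.9   25. ] [-36.4   0.4  -3.7]
```

View pics/s17.png

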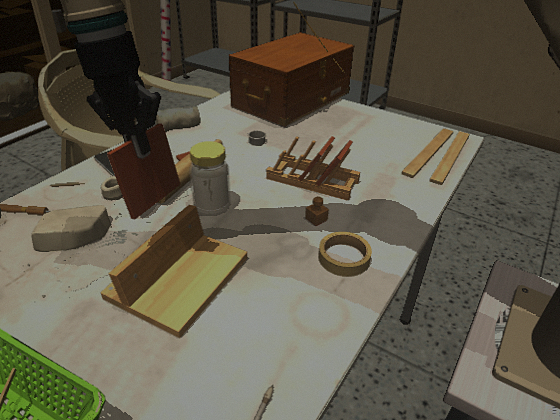

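```bash
python3 -m jog '-5 -15 0 0 0 0 -1; -20 -40 5 -3 0 0 -1; -45 -65 10 -6 0 -1 -1; -75 -85 14 -9 0 -2 -1; -110 -98 16 -11 0 -3 -1; -145 -106 18 -13 0 -3.6 -1; -175 -111 19 -15 0 -3.6 -1; -193 -112 19 -15.4 0 -3.6 -1'; python3 -c "
from h import *
s=tool()[0];print(s['width'],s['qpos'].round(2))
F=R.from_euler('z',270,degrees=True).as_matrix()
rel((545,-190,225),Rtool(9.4,26)@F)"
```

```text
clock: 39.4
eef_pos: [558.0, -3.1, 222.6]
tool_rot: [3.06, -0.002, 1.733]
force: [0.2, 0.7, -2.4]
width: 8.1
8.071544387660675 [ 0.42  0.55 -0.69  1.85  0.47  0.82 -0.33]
at [558.   -3.1 222.6] rot [ 3.060e+00 -2.000e-03  1.733e+00] t 39.4 w 8.1 F [ 0.2  0.7 -2.4]
rel [-182.4  -42.7   -6.2] [-21.3  -0.1  -0.1]
```

```bash
cat >> h.py <<'E'
RO=np.array([569.3,-193.0]);RY=9.4
def rpt(x,y,z):
    a=np.radians(RY);return (*(RO+x*np.array([np.cos(a),np.sin(a)])+y*np.array([-np.sin(a),np.cos(a)])),z)
F270=R.from_euler('z',270,degrees=True).as_matrix()
def rnow():
    s,T=tool();a=np.radians(RY);q=T[:2,3]-RO;z=T[:3,2]
    print('rack xyz',(q[0]*np.cos(a)+q[1]*np.sin(a)).round(1),(-q[0]*np.sin(a)+q[1]*np.cos(a)).round(1),T[2,3].round(1),'tilt',np.degrees(np.arctan2(np.cos(a)*z[0]+np.sin(a)*z[1],-z[2])).round(1),'F',s['force'].round(1),'w',round(s['width'],1),'t',round(s['clock'],2),'q',s['qpos'].round(2))
def rtgt(s,off=1,y=0,tilt=26):
    "TCP target s mm before the seat along the lean, off mm off the dowels"
    t=np.radians(tilt); return rpt(54-22-25.6*np.sin(t)-s*np.sin(t)+off*np.cos(t),y,69+25.6*np.cos(t)+s*np.cos(t)+off*np.sin(t))
E
python3 -c "
from h import *
rnow(); print(rtgt(125)); rel(rtgt(125),Rtool(RY,26)@F270)"
```

```text
rack xyz 19.9 189.2 222.6 tilt 4.7 F [ 0.2  0.7 -2.4] w 8.1 t 39.4 q [ 0.42  0.55 -0.69  1.85  0.47  0.82 -0.33]
(np.float64(536.6248280135216), np.float64(-198.40933964466365), np.float64(204.79675451944362))
at [558.   -3.1 222.6] rot [ 3.060e+00 -2.000e-03  1.733e+00] t 39.4 w 8.1 F [ 0.2  0.7 -2.4]
rel [-189.3  -53.9   13.1] [-21.3  -0.1  -0.1]
```

```bash
python3 -m jog '-12 -5 0 -1 0 0 -1; -40 -15 0 -4 0 0 -1; -75 -25 2 -8 0 0 -1; -110 -35 4 -12 0 0 -1; -145 -44 8 -16 0 0 -1; -172 -50 11 -19 0 0 -1; -189 -54 13 -21.3 0 0 -1; -189 -54 13 -21.3 0 0 -1'; python3 -c "
from h import *
rnow(); rel(rtgt(125),Rtool(RY,26)@F270)
grab('scene','s18');grab('wrist','w15')"
```

```text
clock: 40.4
eef_pos: [536.8, -197.0, 204.0]
tool_rot: [2.689, -0.005, 1.732]
force: [-0.5, 0.7, -2.0]
width: 8.0
rack xyz -32.7 1.4 204.0 tilt 25.9 F [-0.5  0.7 -2. ] w 8.0 t 40.4 q [ 1.    0.54 -0.77  2.12  0.58  0.25  0.01]
at [ 536.8 -197.   204. ] rot [ 2.689 -0.005  1.732] t 40.4 w 8.0 F [-0.5  0.7 -2. ]
rel [-1.4 -0.  -0.9] [-0.1 -0.2 -0.3]
```

View pics/s18.png

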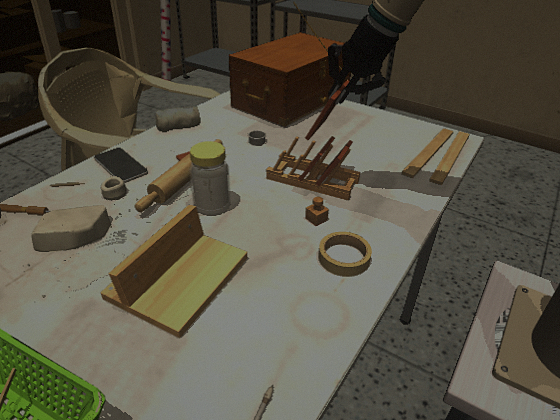

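View pics/w15.png

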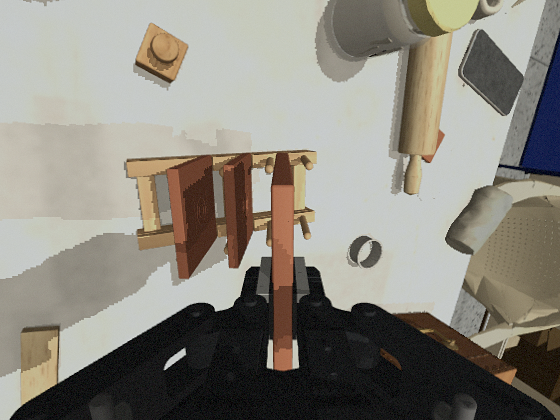

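```bash
python3 -m jog '-1 0 5 0 0 0 -1; -1 0 12 0 0 0 -1; -1 0 20 0 0 0 -1; -1 0 28 0 0 0 -1; -1 0 36 0 0 0 -1; -1 0 42 0 0 0 -1; -1 0 45 0 0 0 -1;  -1 0 45 0 0 0 -1'; python3 -c "
from h import *
rnow(); rel(rtgt(0),Rtool(RY,26)@F270)"
```

```text
clock: 41.5
eef_pos: [557.9, -192.8, 164.5]
tool_rot: [2.687, -0.003, 1.736]
force: [-0.2, -0.2, -2.2]
width: 8.2
rack xyz -11.2 2.1 164.5 tilt 26.0 F [-0.2 -0.2 -2.2] w 8.2 t 41.5 q [ 0.96  0.64 -0.78  2.11  1.03  0.24 -0.43]
at [ 557.9 -192.8  164.5] rot [ 2.687 -0.003  1.736] t 41.5 w 8.2 F [-0.2 -0.2 -2.2]
rel [-2.4 -2.1 79.1] [ 0.  -0.2 -0. ]
```

Run:
```python
from h import *
d=grab('wrist','w16'); P=cloud(d); i=d['image'].astype(float)
a=np.radians(RY); q=P[...,:2]-RO; x=q@[np.cos(a),np.sin(a)]; y=q@[-np.sin(a),np.cos(a)]; Z=P[...,2]
print(tool()[0]['clock'])
red=(i[...,0]>1.7*i[...,1])
def fit(m,nm):
    p=np.stack([x[m],y[m],Z[m]],1)
    for k in range(6):
        c=np.median(p,0) if k==0 else p.mean(0);u=np.linalg.svd(p-c,full_matrices=False)[2][2];e=np.abs((p-c)@u);p=p[e<max(1.2,2.5*np.median(e))]
    print(nm,len(p),c.round(1),(u*np.sign(u[0])).round(3),p.min(0).round(1),p.max(0).round(1))
big=red&(Z>80); big[:,:265]=0; big[:,300:]=0
fit(big,'big')
print('dowel tops')
for s in(-1,1):
    for lo,hi in((5,30),(45,75)):
        m=(np.abs(y-s*36)<9)&(x>lo)&(x<hi)&(Z>60)&(Z<90)&~red
        print(s,lo,m.sum(), x[m].mean() if m.sum() else '', y[m].mean() if m.sum() else '', Z[m].max() if m.sum() else '')
c=d['image'][100:330,120:400]; cv2.imwrite('pics/w16c.png',cv2.resize(c,None,fx=2.5,fy=2.5,interpolation=cv2.INTER_CUBIC)[:,:,::-1])
```

```text
41.55
big 554 [-24.5  22.8 188. ] [ 0.901 -0.004  0.433] [-54.6 -30.4  97.1] [ 20.1  55.5 246.3]
dowel tops
-1 5 65 20.974846124571858 -33.312251698683504 75.0024441597611
-1 45 135 58.94120111824253 -34.47128877031569 83.14209554115405
1 5 123 16.400494958640174 36.82421856359843 83.73238199582102
1 45 113 57.59807553044228 36.63197865119811 83.65493095860074
```

View pics/w16c.png

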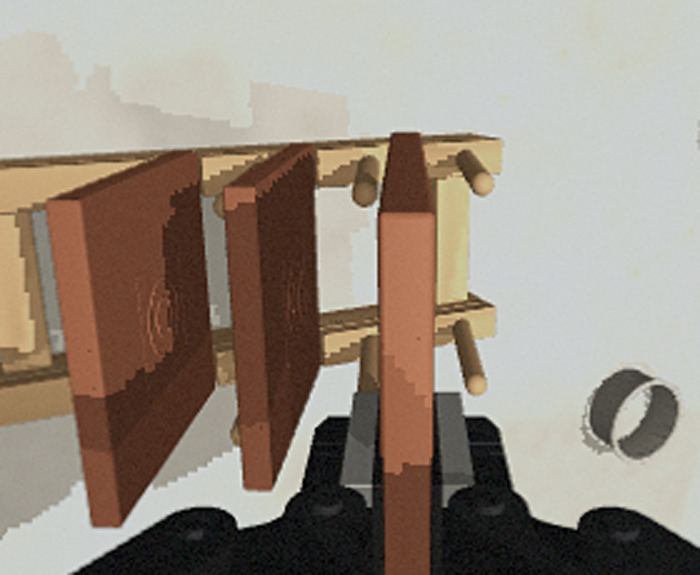

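```bash
python3 -m jog '-1 -1 6 0 0 0 -1; -2 -2 14 0 0 0 -1; -2 -2 22 0 0 0 -1; -2 -2 30 0 0 0 -1; -2 -2 38 0 0 0 -1; -2 -2 46 0 0 0 -1; -2 -2 52 0 0 0 -1; -2 -2 55 0 0 0 -1'; python3 -c "
from h import *
rnow(); rel(rtgt(0),Rtool(RY,26)@F270); grab('wrist','w17'); grab('scene','s19'); rnow()"
```

```text
clock: 42.55
eef_pos: [580.1, -191.7, 114.2]
tool_rot: [2.687, -0.003, 1.735]
force: [-0.6, -0.1, -2.5]
width: 8.1
rack xyz 10.9 -0.5 114.2 tilt 26.1 F [-0.6 -0.1 -2.5] w 8.1 t 42.55 q [ 0.9   0.76 -0.74  2.1   1.47  0.24 -0.85]
at [ 580.1 -191.7  114.2] rot [ 2.687 -0.003  1.735] t 42.55 w 8.1 F [-0.6 -0.1 -2.5]
rel [ 0.4  0.1 24.3] [ 0.1 -0.2 -0.1]
rack xyz 10.8 -0.4 114.2 tilt 26.0 F [ 0.4  0.8 -1.9] w 7.9 t 42.65 q [ 0.9   0.76 -0.74  2.1   1.47  0.24 -0.85]
```

View pics/w17.png

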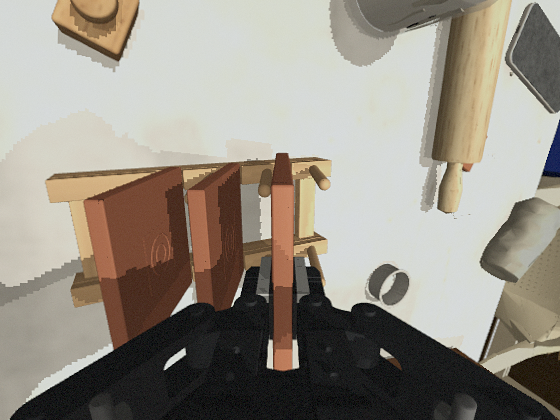

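View pics/s19.png

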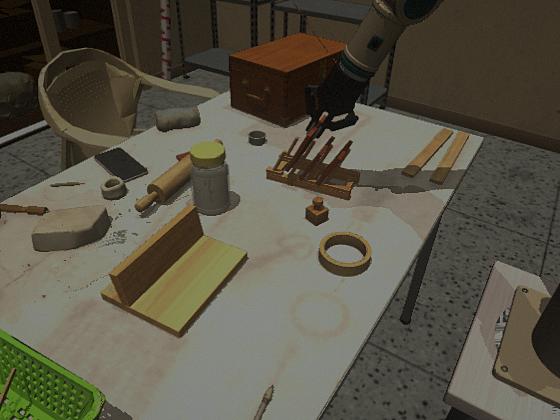

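```bash
python3 -m jog '0 0 4 0 0 0 -1; 0 0 8 0 0 0 -1; 0 0 12 0 0 0 -1; 0 0 16 0 0 0 -1; 0 0 19 0 0 0 -1; 0 0 19 0 0 0 -1'; python3 -c "
from h import *
rnow(); rel(rtgt(0),Rtool(RY,26)@F270)"; python3 -m jog '0 0 1.5 0 0 0 -1; 0 0 3 0 0 0 -1; 0 0 4.5 0 0 0 -1; 0 0 4.5 0 0 0 -1'; python3 -c "
from h import *
rnow(); rel(rtgt(0),Rtool(RY,26)@F270)"
```

```text
clock: 43.4
eef_pos: [588.1, -190.2, 96.9]
tool_rot: [2.687, -0.003, 1.735]
force: [0.4, -0.4, -1.1]
width: 8.1
rack xyz 19.1 -0.3 96.9 tilt 26.0 F [ 0.4 -0.4 -1.1] w 8.1 t 43.4 q [ 0.88  0.79 -0.73  2.09  1.6   0.25 -0.97]
at [ 588.1 -190.2   96.9] rot [ 2.687 -0.003  1.735] t 43.4 w 8.1 F [ 0.4 -0.4 -1.1]
rel [0.3 0.4 5.1] [ 0.  -0.2 -0.1]
clock: 43.9
eef_pos: [590.1, -190.0, 93.0]
tool_rot: [2.687, -0.003, 1.735]
force: [0.0, -0.4, -0.9]
width: 7.8
rack xyz 21.0 -0.4 93.0 tilt 26.0 F [ 0.  -0.4 -0.9] w 7.8 t 43.9 q [ 0.87  0.8  -0.73  2.09  1.62  0.25 -0.99]
at [ 590.1 -190.    93. ] rot [ 2.687 -0.003  1.735] t 43.9 w 7.8 F [ 0.  -0.4 -0.9]
rel [0.4 0.4 0.8] [ 0.  -0.2 -0.1]
```

```bash
python3 -m jog '0 0 1 0 0 0 -1; 0 0 2 0 0 0 -1; 0 0 2.5 0 0 0 -1; 0 0 2.5 0 0 0 -1'; python3 -c "
from h import *
rnow(); grab('wrist','w18');rnow()"
```

```text
clock: 44.4
eef_pos: [590.8, -189.8, 92.1]
tool_rot: [2.686, -0.002, 1.735]
force: [-9.8, -1.2, 14.5]
width: 8.1
rack xyz 21.7 -0.4 92.1 tilt 26.1 F [-9.8 -1.2 14.5] w 8.1 t 44.4 q [ 0.87  0.81 -0.73  2.09  1.64  0.26 -1.  ]
rack xyz 21.7 -0.4 92.1 tilt 26.1 F [-9.4  0.2 14.4] w 7.6 t 44.45 q [ 0.87  0.81 -0.73  2.09  1.64  0.26 -1.  ]
```

View pics/w18.png

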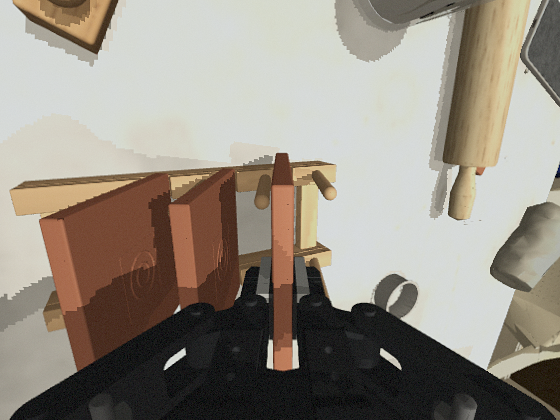

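```bash
python3 -m jog '0 0 -1.5 0 0 0 -1; 0 0 -1.5 0 0 0 -0.75; 0 0 -1.5 0 0 0 -0.65; 0 0 -1.5 0 0 0 -0.55; 0 0 -1.5 0 0 0 -0.5; 0 0 -1.5 0 0 0 -0.5'; python3 -c "
from h import *
rnow(); grab('wrist','w19');rnow()"
```

```text
clock: 45.2
eef_pos: [590.6, -189.9, 92.1]
tool_rot: [2.687, -0.003, 1.735]
force: [0.1, -1.2, 0.1]
width: 21.8
rack xyz 21.5 -0.4 92.1 tilt 26.0 F [ 0.1 -1.2  0.1] w 21.8 t 45.2 q [ 0.88  0.81 -0.73  2.08  1.63  0.26 -0.99]
rack xyz 21.5 -0.4 92.2 tilt 26.0 F [-0.2 -0.2 -0.4] w 21.5 t 45.25 q [ 0.88  0.81 -0.73  2.08  1.63  0.26 -0.99]
```

View pics/w19.png

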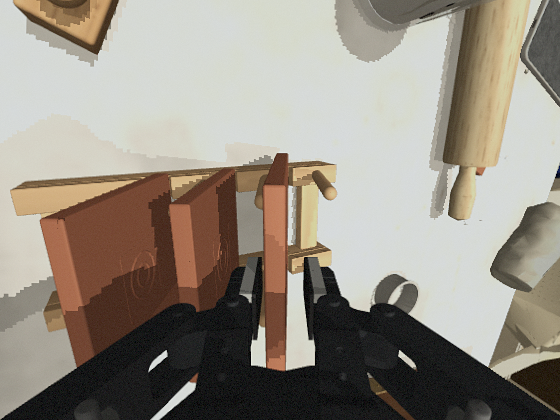

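```bash
python3 -m jog '0 -2.5 0 0 0 0 -0.5; 0 -2.5 -8 0 0 0 -0.5; 0 -2.5 -20 0 0 0 -0.5; 0 -2.5 -35 0 0 0 -0.5; 0 -2.5 -55 0 0 0 -0.5; 0 -2.5 -80 0 0 0 -0.5; 0 -2.5 -100 0 0 0 -0.5; 0 -2.5 -100 0 0 0 -0.5'; python3 -c "
from h import *
rnow(); grab('wrist','w20');grab('scene','s20');rnow()"
```

```text
clock: 46.25
eef_pos: [545.0, -198.4, 181.7]
tool_rot: [2.686, -0.002, 1.733]
force: [0.0, -0.4, -1.1]
width: 21.5
rack xyz -24.9 -1.4 181.7 tilt 26.1 F [ 0.  -0.4 -1.1] w 21.5 t 46.25 q [ 1.11  0.68 -0.99  2.12  1.12  0.36 -0.5 ]
rack xyz -24.9 -1.0 180.5 tilt 26.0 F [-0.8 -0.7 -0.7] w 21.7 t 46.35 q [ 1.1   0.68 -0.98  2.12  1.12  0.36 -0.5 ]
```

View pics/w20.png

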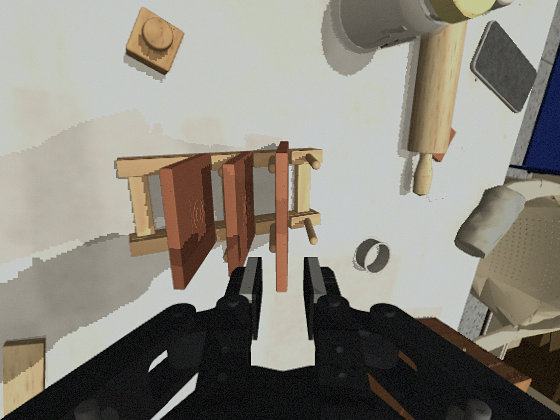

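View pics/s20.png

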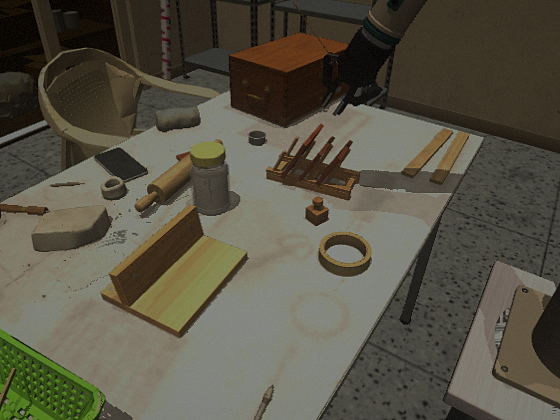

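Run:
```python
from h import *
d=grab('wrist','w21'); P=cloud(d); i=d['image'].astype(float)
a=np.radians(RY); q=P[...,:2]-RO; x=q@[np.cos(a),np.sin(a)]; y=q@[-np.sin(a),np.cos(a)]; Z=P[...,2]
red=(i[...,0]>1.6*i[...,1])&(Z>24)
m=red.copy(); m[:,:272]=0; m[:,292:]=0; m[295:]=0
p=np.stack([x[m],y[m],Z[m]],1); print(len(p),np.percentile(p,[1,50,99],axis=0).round(1))
top=m&(Z>np.nanpercentile(Z[m],90)); print('top', x[top].mean(),Z[top].mean())
d=grab('scene'); P=cloud(d); i=d['image'].astype(float); q=P[...,:2]-RO; x=q@[np.cos(a),np.sin(a)]; y=q@[-np.sin(a),np.cos(a)]; Z=P[...,2]
m=(i[...,0]>1.6*i[...,1])&(Z>24)&(Z<130)&(x>-20)&(np.abs(y)<65); m[:,:290]=0;m[:,330:]=0; m[:115]=0; m[195:]=0
m&=(x+ (Z-18)*np.tan(np.radians(26))>40)
p=np.stack([x[m],y[m],Z[m]],1)
for k in range(6):
    c=np.median(p,0) if k==0 else p.mean(0);u=np.linalg.svd(p-c,full_matrices=False)[2][2];e=np.abs((p-c)@u);p=p[e<max(1.2,2.5*np.median(e))]
u*=np.sign(u[0]);print(len(p),c.round(1),u.round(3),'lean',np.degrees(np.arctan2(u[2],u[0])),p.min(0).round(1),p.max(0).round(1))
print(tool()[0]['clock'],tool()[0]['force'])
```

```text
403 [[  1.1 -54.1  43.4]
 [  5.5  10.6 116.1]
 [ 43.1  52.8 120. ]]
top 7.807049811910839 119.59486104401864
184 [ 12.5  22.8 103.2] [ 0.885 -0.007  0.466] lean 27.797040842193443 [  2.1 -58.4  53.9] [ 37.8  55.8 118.9]
46.45 [-0.14277513  0.34458    -0.54763155]
```

```bash
python3 -c "
from cell import ctrl
print(ctrl.finish_job())"
```

```text
the job is handed in; nothing more can be done
None
```

The job is handed in at about 46.5 s on the robot's clock, and the last checks agreed with the target. The interface gives no verdict, so the result itself is unconfirmed.

- **Stamp:** I lifted it off by the knob and stood it upright on the bare table between board and rack. It still stands upright in the last pictures.
- **Tile on the board:** I pushed it home with two fingertips and tipped it up by its jutting near edge. I then pushed too far at the top, and its foot slid out until it leaned about 29° on the fence's top edge. I pushed the foot back in, and it settled at a measured lean of about 10.8° (wanted: about 10°).
- **Tile in the rack:** I gripped it by the top edge and set it into the far slot (`slot_2`), the only empty one. I felt the notch floor, released it and drew back.
- **Last checks:**
  - The tile measures a lean of about 27.8°, less than 1 mm off centre, square to within about 1°, with its top at about 119 mm.
  - By eye, the two small tiles, the jar and the tape have not moved; I did not measure them again.
  - The gripper is clear, with about 0.5 N on the wrist, which is sensor noise.

One early move failed harmlessly: the arm could not tilt forward 35° at the board and swung up over it without touching anything. I turned the tool half round and used 25° instead.

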